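# Fit a fresh battery pack in an anchor lamp at the outboard shop counter

### The arm

A 7-joint arm with a two-finger parallel gripper is mounted at the origin on the work surface. World frame = base frame: x ahead of the robot, y to its left, z up, the work surface at z = 0. Lengths are in m, angles in rad, forces in N, time in s.
With the tool pointing down it reaches from about 0.4 to 0.85 m from the base axis. Payload 10.4 kg.
Tool frame: the origin (TCP) lies midway between the tips of the shut fingers; the grasp point (between the pads) lies 19 mm behind it (manip.tcp_to_grasp is the distance from the TCP to the grasp point, in m); x points along the fingers, y is the direction in which the jaws open and shut, and the axes are right-handed (so a half turn about x gives the same grasp; the last joint's range is limited). The gripper opens to 85 mm and grips with 20 to 120 N. Pads are 22 mm wide; open, the fingers measure 114 mm over their backs; the gripper's body (76 mm by 85 mm) begins 54 mm behind the grasp point. The pads swing forward as they close: fully open they stand 13 mm farther back than shut.
Start: joints at [-1.262, 0.332, -0.065, 1.46, 0.022, 1.35, -0.088], TCP at [0.204, 0.591, 0.231] pointing down, gripper open.
Joint ranges: [-2.6, 2.6], [-0.5, 2.12], [-1.47, 1.34], [0.16, 2.42], [-1.27, 4.41], [0.06, 2.06], [-2.6, 2.6]. Speed limits (rad/s): [2.22, 2.22, 2.79, 2.79, 3.14, 3.14, 3.14].

### API

Orientations are given as a unit quaternion [x, y, z, w].
In Python, from workcell import monitor, viewer, manip gives the robot as it stands. The module is installed in compiled form; this text tells all that it offers.
- The arm moves only by the tool send_rows, never from a script. Its arguments are lists of equal length, an entry for each row: "grip": the closure in counts, from 0 (fully open) to 255 (shut); "offset": the shift along the tool's x, y, z in mm, a list of three; "twist": the turn about the tool's x in degrees. In form: {"grip": [grip, ...], "offset": [[tx, ty, tz], ...], "twist": [twist, ...]}. A call has exactly 5 rows; each row is the pose to reach, as a shift and turn from the pose commanded when the call began, along the tool's axes at that moment; what a row does not reach only later rows make up. A row lasts 1/12 s, in which the tool goes at most 41.7 mm and 7.16 degrees, less where a joint would pass 70% of its speed; a pose out of reach is approached as far as the arm can. A call with a gripper value outside its range is refused whole. The fingers move at their own pace and stop on an object; "newtons" is the grip in N (left out, the last holds). Time passes only in rows, so rows that repeat a pose let the fingers close, or fill a call up. It gives the time, the measured TCP pose, the force and the opening at its end, in the units of the state.
- monitor.get_obs(): the state, without advancing time (a new reading comes with each control period).
- viewer.camera(name): name is "side" or "top"; returns (picture, depth): 400x640x3 uint8, blue, green, red; 400x640 float32, m along the optical axis (not along the pixel's ray), 0 where there is no reading.
- viewer.camera_model(name): a dict with "camera_matrix" (3x3 intrinsics, pixels), "R" (3x3) and "t" (3): a world point X has camera coordinates R X + t. Camera axes: x right, y down, z forward; pixel columns grow to the right and rows downward; lengths in m; the calibration is good to about 2 mm. A picture is of the moment at which its call begins. camera_model takes no time and is no camera call.
- manip.hand_in(): hands the job in, once; it reports no verdict.
Trained networks look in the newest picture that a camera, given by its name, has taken for a name from the list of things; names that differ only in an ending like _2 or _b are one class to them, and where a whole thing is asked for, a point or a joint stands for the part that bears it (a point fixed in the world has none). Each returns a list of dicts, best first, with "score" (0 to 1); they miss things now and then, are a little off and sometimes report something else, mostly with a low value. They report only what shows in the picture. A call takes as long as a camera call. They do not tell look-alikes from the thing itself.
- viewer.recognise(target, camera): "box" ([left, top, width, height] in pixels, round what is visible of it).
- viewer.regions_of(target, camera): "region" (400x640 bool, what is visible of it) and "box" ([left, top, width, height] in pixels, round what is visible of it).
- viewer.spot_point(target, camera): "position" ([column, row] in pixels: a listed point, or the origin of a listed thing).
The state is a dict: "clock": time; "joint_pos": joint angles; "joint_velocities": joint speeds; "tau": joint torques, N m; "position": TCP position; "ee_rot": TCP orientation; "ft_force": force on the tool from outside, world axes, zero at the start; "torque": the same for the moment, N m; "grip_width": opening from 0.0 (shut) to 1.0 (fully open).
Only numpy, scipy, OpenCV 4.12 (cv2) and the standard library are available. Lean on these libraries where they do the work, as an engineer would, in place of code of your own. Each camera call takes 0.05 s, during which the arm holds its last target.

### The job

Fit the fresh battery pack (green cap) in the boat's anchor lamp: press the red release tab fully in so that the yellow battery door springs up, swing the door wide open (past upright), lay the pack flat in the white cradle inside and let go of it, then swing the door back and press it down flush until it latches. Leave the spent pack (brown cap), the oil bottle, the propeller and the wrench where they are.

Things in the scene. Friction and masses are not known exactly. Their poses are not given: they have to be found in the camera images.
- lamp: grey battery box of an anchor lamp, screwed down: 140 (x) x 150 (y) x 66 mm high, walls 5; origin at the centre of its underside, z up. Red tab on the -x face, door hinge along the +x upper edge. Low lamp section beyond its -y end (to y -135, top 75 mm). Inside at x -45, y 55: a sprung 10 mm pin, top at z 95 when the door is open; latch parts within x -65..-35, y -45..-15, below z 66.
- tab (a joint): red release tab: 0 = out (at rest), 0.010 m = fully in; slides along the lamp's +x. Return spring 2 N at rest to 4 N fully in; it takes about 4 N in all. The door is released from about 0.006 m on. The tab springs back out when let go, and by itself as the door latches.
- tab_face (a point): centre of the outer face of the red tab; the face is 40 mm wide (lamp's y) and 30 mm high, stands 14 mm proud of the box's -x face, and its centre is 40 mm above the counter and at y = -30 mm in the lamp's frame. Press it along the lamp's +x. Axes as the lamp's.
- cover (a joint): yellow battery door: 0 = shut flush, positive = opened (rad), stop at 1.85. Latched it rests at about 0.01. On release a spring lifts it to about 0.25; beyond that its stiff hinge (0.13 N m) keeps it where it is left. To shut it press its front part down: 2 to 4 N down to 0.1, then up to about 6 N until it snaps in.
- lip (a point): middle of the free edge of the door's thumb lip, mid-thickness, 160 mm from the hinge line. The lip is 50 mm wide, 5 mm thick, at y = +10 to +60 mm in the lamp's frame, and overhangs the box's -x face by 20 mm when shut. Moves and turns with the door (x from lip to hinge, z out of the door's outer face).
- hinge_line (a point): fixed point on the door's hinge line, mid-width, at x 70, y 0, z 66 mm in the lamp's frame; the line runs along the lamp's y. The door is a plate 5 mm thick and 150 mm wide whose underside holds the hinge line; it reaches 144 mm from it, the lip 160 mm.
- cradle (a point): centre of the cradle's floor, at x 12, y 0, z 8 mm in the lamp's frame, same axes. Four white corner angles 16 mm high leave an inside of 72 (x) x 46 mm (y); on the long sides 52 mm between them is free for fingers. The pack's length goes along x, either way round; its centre then lies 22 mm above this point.
- fresh_mid (a point): centre of the fresh battery pack: black block with a green cap and two brass contacts on top, 64 mm (x) x 38 mm (y) x 44 mm high (z), 0.15 to 0.3 kg, standing cap up on the counter.
- spent_mid (a point): centre of the spent pack: the same block with a brown cap; leave it alone.
- oil: blue oil bottle, 64 mm across, 160 mm high, origin at the centre of its foot; leave it alone.
- propeller: small three-bladed brass propeller lying flat, about 155 mm across, 45 mm high, origin under its hub; leave it alone.
- wrench: steel wrench lying flat, origin under its middle; leave it alone.
Things that resemble listed ones, but are neither listed nor needed, are in the scene too. Leave any blue, orange or turquoise look-alike of the part that bears fresh_mid alone.

How it is judged:
By the outcome, as a careful person would: the job done as asked, in the order asked, and still so for the second after the job is handed in, with the robot touching nothing.
It also fails if it takes over 72 s, if anything falls off the work surface, if the arm or the gripper's body presses on something with over 40 N, if the wrist force passes 120 N, or if a joint passes its speed limit or range.

## Working session

There is one attempt and no reset: what is moved stays moved. The work goes in short steps, Python scripts to look and compute and a tool call to move; the robot and the scene stay as the last step left them, time stands still between calls to the robot, and variables do not carry over. Pictures are saved under pics/ and viewed, and the job is handed in when it is done.

Besides the shell and the picture viewer there is one more tool, called in YAML: its name, and indented under it one key for each argument. send_rows: Moves the arm, as the interface text tells. Its arguments: {"type":"object","properties":{"grip":{"type":"array","items":{"type":"number"}},"offset":{"type":"array","items":{"type":"array","items":{"type":"number"}}},"twist":{"type":"array","items":{"type":"number"}},"newtons":{"type":"number"}},"required":["grip","offset","twist"]}

```bash
mkdir -p pics; cat > h.py <<'E'
from workcell import monitor, viewer, manip
import numpy as np, cv2
from scipy.spatial.transform import Rotation as Rn
def shot(cam,name=None,crop=None,scale=1):
    im,d=viewer.camera(cam)
    if name:
        o=im if crop is None else im[crop[1]:crop[3],crop[0]:crop[2]]
        if scale!=1:o=cv2.resize(o,None,fx=scale,fy=scale,interpolation=cv2.INTER_CUBIC)
        cv2.imwrite('pics/'+name+'.png',o)
    return im,d
def world(cam,u,v,z):
    m=viewer.camera_model(cam);K=np.array(m['camera_matrix']);R=np.array(m['R']);t=np.array(m['t'])
    return R.T@(np.linalg.inv(K)@np.array([u,v,1.])*z-t)
def ray_at(cam,u,v,h):
    m=viewer.camera_model(cam);K=np.array(m['camera_matrix']);R=np.array(m['R']);t=np.array(m['t'])
    c=-R.T@t; d=R.T@(np.linalg.inv(K)@np.array([u,v,1.]))
    return c+d*(h-c[2])/d[2]
def proj(cam,X):
    m=viewer.camera_model(cam);K=np.array(m['camera_matrix']);p=K@(np.array(m['R'])@np.array(X)+np.array(m['t']));return p[:2]/p[2]
def cloud(cam,d):
    m=viewer.camera_model(cam);K=np.array(m['camera_matrix']);R=np.array(m['R']);t=np.array(m['t'])
    v,u=np.mgrid[0:400,0:640]
    P=np.stack([u,v,np.ones_like(u)],-1)@np.linalg.inv(K).T*d[...,None]
    return (P-t)@R
E
python3 - <<'E'
from h import *
np.set_printoptions(precision=4,suppress=True)
for c in ['top','side']:
    im,d=shot(c,c+'0'); np.save('pics/'+c+'0.npy',d); np.save('pics/'+c+'im.npy',im)
    for n in ['fresh_mid','spent_mid','tab_face','lip','lamp','hinge_line','cradle','oil']:
        r=viewer.spot_point(n,c); print(c,n,[(x['score'],np.round(x['position'])) for x in r[:5]])
    m=viewer.camera_model(c); print(c,-np.array(m['R']).T@np.array(m['t']))
print(monitor.get_obs())
E
```

```text
top fresh_mid [(0.92, array([210., 276.])), (0.81, array([261., 213.])), (0.66, array([265., 254.])), (0.58, array([229., 232.])), (0.58, array([205., 196.]))]
top spent_mid [(0.64, array([247., 176.]))]
top tab_face [(0.53, array([328., 217.]))]
top lip [(0.74, array([323., 191.])), (0.33, array([383., 196.]))]
top lamp []
top hinge_line [(0.86, array([382., 199.]))]
top cradle [(0.36, array([463., 160.]))]
top oil [(0.76, array([466., 160.])), (0.65, array([330., 215.]))]
top [0.3573 0.0161 1.2779]
side fresh_mid [(0.8, array([270., 186.])), (0.68, array([249., 205.])), (0.62, array([207., 189.])), (0.57, array([243., 182.])), (0.5, array([250., 157.]))]
side spent_mid [(0.86, array([284., 164.])), (0.72, array([341., 227.])), (0.31, array([357., 223.]))]
side tab_face []
side lip [(0.91, array([321., 196.]))]
side lamp [(0.8, array([336., 227.]))]
side hinge_line [(0.78, array([358., 223.]))]
side cradle []
side oil [(0.6, array([447., 263.])), (0.56, array([320., 198.]))]
side [-0.2448 -0.7124  1.068 ]
{'clock': 0.9, 'joint_pos': array([-1.2616,  0.3322, -0.0647,  1.4601,  0.0216,  1.3499, -0.0885]), 'joint_velocities': array([ 0.0002,  0.001 , -0.0007,  0.0016,  0.0004, -0.0001, -0.0005]), 'tau': array([  0.0005, -62.5224,   0.0492, -39.1821,   0.0164,   0.0022,
        -0.0001]), 'position': array([0.2036, 0.5909, 0.2314]), 'ee_rot': array([ 0.1168,  0.6974, -0.1167,  0.6974]), 'ft_force': array([ 0.0597, -0.9737,  0.5063]), 'torque': array([-0.0433, -0.0068, -0.0339]), 'grip_width': 0.9976487342025526}
```

View pics/top0.png

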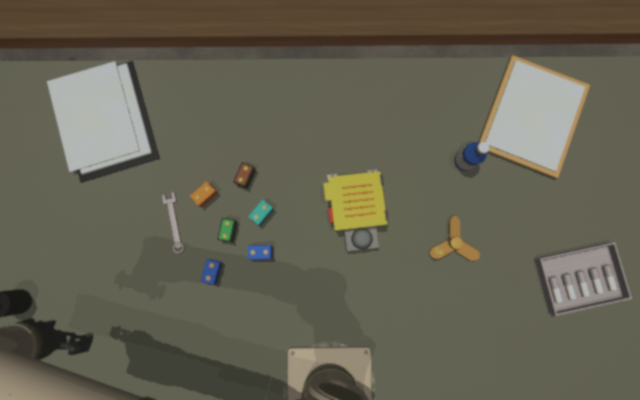

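View pics/side0.png

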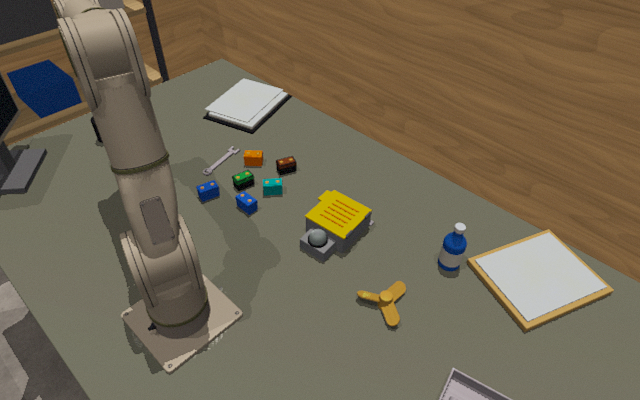

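```bash
python3 - <<'E'
import cv2
im=cv2.imread('pics/top0.png'); cv2.imwrite('pics/top0c.png',cv2.resize(im[140:320,160:420],None,fx=3,fy=3,interpolation=2))
im=cv2.imread('pics/side0.png'); cv2.imwrite('pics/side0c.png',cv2.resize(im[120:300,180:440],None,fx=3,fy=3,interpolation=2))
E
```

```text
(no output)
```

View pics/top0c.png

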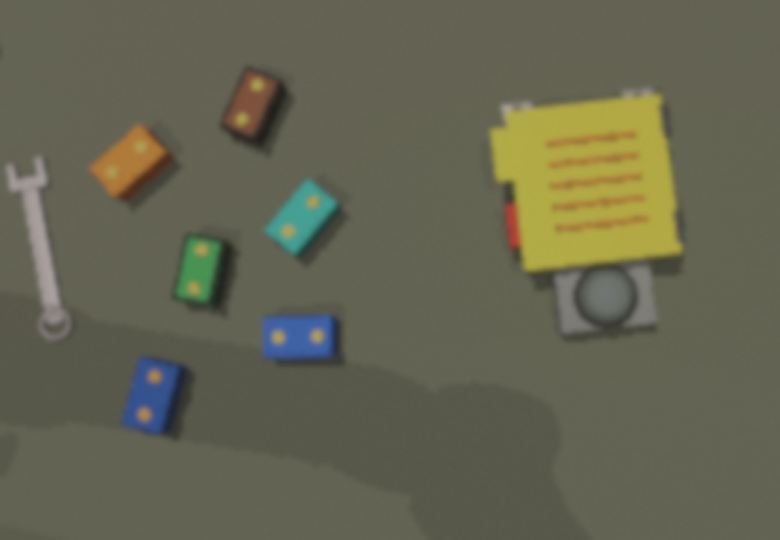

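View pics/side0c.png

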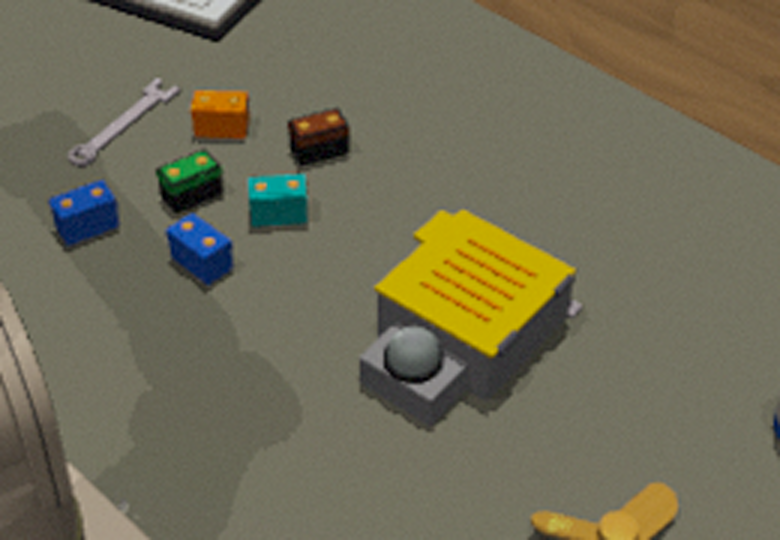

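Fresh-pack candidates in the top view are green (227,230), turquoise (261,213), orange (203,194), brown (244,176), blue (260,252) and blue (211,272). The one with a green cap on a black body is (227,230). In both crops it is the only green and black block.

```bash
python3 - <<'E'
from h import *
np.set_printoptions(precision=4,suppress=True)
im=np.load('pics/topim.npy');d=np.load('pics/top0.npy');P=cloud('top',d)
hsv=cv2.cvtColor(im,cv2.COLOR_BGR2HSV)
def rep(mask,name):
    Q=P[mask&(d>0)]; 
    zm=np.median(Q[:,2]); Q=Q[abs(Q[:,2]-zm)<.012]
    r=cv2.minAreaRect((Q[:,:2]*1000).astype(np.float32)); print(name,len(Q),'z',zm,'rect',r, 'mean',Q.mean(0)); return Q
u,v=np.meshgrid(np.arange(640),np.arange(400))
def win(a,b,c,e): return (u>=a)&(u<c)&(v>=b)&(v<e)
H,S,V=cv2.split(hsv)
yel=win(320,165,395,235)&(H>24)&(H<34)&(S>120)
rep(yel,'door')
g=win(215,215,240,245)&(H>45)&(H<75)&(S>100); Q=rep(g,'green')
red=win(320,200,340,230)&((H<8)|(H>172))&(S>120); rep(red,'red')
c=win(230,160,260,190)&(S>60)&(P[...,2]>.03); rep(c,'brown')
for n,w in [('orange',(188,180,218,210)),('turq',(248,198,275,230)),('blue1',(245,243,275,262)),('blue2',(198,257,224,287)),('lampsec',(343,230,380,252)),('green-h',(215,215,240,245))]:
    rep(win(*w)&(P[...,2]>.03),n)
# door corners in px
cnt=max(cv2.findContours(yel.astype(np.uint8),0,2)[0],key=cv2.contourArea)
print(cv2.approxPolyDP(cnt,3,True)[:,0].tolist())
for c in cv2.approxPolyDP(cnt,3,True)[:,0]: print(c,ray_at('top',*c,0.071))
E
```

```text
door 2451 z 0.07162515027672661 rect ((519.5167236328125, -75.16011810302734), (150.69432067871094, 161.91590881347656), 5.957622051239014) mean [ 0.5199 -0.0791  0.0717]
green 180 z 0.044309516121638165 rect ((444.200439453125, 286.0617980957031), (32.11843490600586, 55.36653137207031), 78.252197265625) mean [0.444  0.2864 0.0443]
red 45 z 0.05365974935077315 rect ((481.2310791015625, -7.501689910888672), (39.43310546875, 8.162272453308105), 5.745201587677002) mean [ 0.4808 -0.0074  0.0537]
brown 287 z 0.04422324740680241 rect ((601.93408203125, 240.54324340820312), (39.382728576660156, 62.377498626708984), 67.99823760986328) mean [0.6015 0.2392 0.044 ]
orange 326 z 0.043867340342216954 rect ((548.2505493164062, 356.0773620605469), (39.899051666259766, 64.65290832519531), 42.1882209777832) mean [0.5474 0.3546 0.0437]
turq 319 z 0.04418803549871264 rect ((493.21942138671875, 190.78253173828125), (39.38848114013672, 64.27220153808594), 50.50770950317383) mean [0.4924 0.1901 0.044 ]
blue1 320 z 0.04434207552542424 rect ((381.16845703125, 192.1904296875), (62.63681411743164, 36.31426239013672), 89.59345245361328) mean [0.3811 0.1921 0.0443]
blue2 349 z 0.04409546208505392 rect ((327.3948059082031, 328.29217529296875), (40.07781219482422, 65.07463073730469), 75.1379165649414) mean [0.3275 0.3271 0.0437]
lampsec 375 z 0.04589201794895573 rect ((411.4440002441406, -95.98051452636719), (56.41340255737305, 92.6300048828125), 0.5079011917114258) mean [ 0.4104 -0.0921  0.0418]
green-h 328 z 0.04406958899790539 rect ((444.2691345214844, 286.5494384765625), (39.852386474609375, 64.2911605834961), 79.20305633544922) mean [0.444  0.2854 0.0439]
[[379, 172], [331, 177], [324, 183], [336, 230], [386, 224]]
[379 172] [ 0.5991 -0.146   0.071 ]
[331 177] [ 0.586  -0.0112  0.071 ]
[324 183] [0.5691 0.0086 0.071 ]
[336 230] [ 0.4375 -0.0233  0.071 ]
[386 224] [ 0.4528 -0.1615  0.071 ]
```

```bash
cat >> h.py <<'E'
YA=np.deg2rad(5.96)
LY=np.array([np.cos(YA),np.sin(YA),0]);LX=np.array([LY[1],-LY[0],0]);LZ=np.array([0,0,1.])
LO=np.array([.5205,-.0851,0])
def L2W(p): p=np.array(p)/1000.; return LO+p[0]*LX+p[1]*LY+p[2]*LZ
def W2L(X): d=np.array(X)-LO; return np.array([d@LX,d@LY,d[2]])*1000
def state():
    o=monitor.get_obs(); R=Rn.from_quat(o['ee_rot']).as_matrix()
    print('t',round(o['clock'],2),'tcp',np.round(o['position'],4),'lamp',np.round(W2L(o['position']),1),'F',np.round(o['ft_force'],1),'F_lamp',np.round([o['ft_force']@LX,o['ft_force']@LY],1),'g',round(o['grip_width'],3))
    print('tool x',np.round(R[:,0],3),'y ang',round(np.degrees(np.arctan2(R[1,1],R[0,1])),2),'z ang',round(np.degrees(np.arctan2(R[1,2],R[0,2])),2),'q7',np.round(o['joint_pos'],2))
    return o,R
def off(X):
    o,R=state(); print('offset mm (tool)',np.round(R.T@(np.array(X)-o['position'])*1000,1))
def offL(p): off(L2W(p))
E
python3 - <<'E'
from h import *
offL([-115,-30,150])
E
```

```text
t 0.9 tcp [0.2036 0.5909 0.2314] lamp [-705.3 -245.   231.4] F [ 0.1 -1.   0.5] F_lamp [ 1. -0.] g 0.998
tool x [ 0.  0. -1.] y ang 70.99 z ang -19.01 q7 [-1.26  0.33 -0.06  1.46  0.02  1.35 -0.09]
offset mm (tool) [  81.3 -444.3  444.1]
```

send_rows:
  grip: [255,255,255,255,255]
  offset:
    - [0,-29,29]
    - [0,-58,58]
    - [0,-87,87]
    - [0,-116,116]
    - [0,-145,145]
  twist: [6.5,13,19.5,26,32.5]
  newtons: 40

```text
clock: 1.32
position: [0.294, 0.4048, 0.2314]
ee_rot: [0.309, 0.636, -0.309, 0.636]
ft_force: [0.5, -0.7, 0.4]
grip_width: 0.301
```

```bash
python3 -c "
from h import *
offL([-115,-30,150])"
```

```text
t 1.32 tcp [0.294  0.4048 0.2314] lamp [-510.8 -174.4  231.4] F [ 0.5 -0.7  0.4] F_lamp [0.7 0.4] g 0.301
tool x [-0.     0.001 -1.   ] y ang 38.17 z ang -51.83 q7 [-1.11  0.05  0.08  1.79 -0.    1.3  -0.36]
offset mm (tool) [ 81.2 -88.8 411.9]
```

send_rows:
  grip: [255,255,255,255,255]
  offset:
    - [0,-8,40]
    - [0,-16,80]
    - [0,-24,120]
    - [0,-32,160]
    - [0,-40,200]
  twist: [6.5,13,19.5,26,32.2]

```text
clock: 1.73
position: [0.3871, 0.2233, 0.2316]
ee_rot: [0.474, 0.525, -0.473, 0.525]
ft_force: [0.6, 0.9, 0.7]
grip_width: -0.003
```

```bash
python3 -c "
from h import *
offL([-115,-30,150])"
```

```text
t 1.73 tcp [0.3871 0.2233 0.2316] lamp [-320.6 -100.7  231.6] F [0.6 0.9 0.7] F_lamp [-0.8  0.7] g -0.003
tool x [ 0.     0.001 -1.   ] y ang 5.97 z ang -84.03 q7 [-0.91 -0.08  0.27  1.92  0.02  1.3  -0.54]
offset mm (tool) [ 81.5  70.6 205.7]
```

send_rows:
  grip: [255,255,255,255,255]
  offset:
    - [10,14,36]
    - [20,28,72]
    - [30,42,108]
    - [40,56,144]
    - [50,70,180]
  twist: [0,0,0,0,0]

```text
clock: 2.15
position: [0.4765, 0.0521, 0.1813]
ee_rot: [0.472, 0.527, -0.471, 0.527]
ft_force: [0.9, 1.2, 0.1]
grip_width: -0.003
```

```bash
python3 -c "
from h import *
shot('top','t1',(250,120,450,280),4); shot('side','s1',(250,120,450,280),4)
offL([-115,-30,44])"
```

```text
t 2.25 tcp [0.477  0.0477 0.1803] lamp [-136.6  -29.4  180.3] F [-0.8  1.3  0.7] F_lamp [-1.4 -0.7] g 0.002
tool x [-0.    -0.002 -1.   ] y ang 5.82 z ang -84.18 q7 [-0.7   0.03  0.52  1.93 -0.02  1.19 -0.07]
offset mm (tool) [136.4  -0.4  21.3]
```

View pics/t1.png

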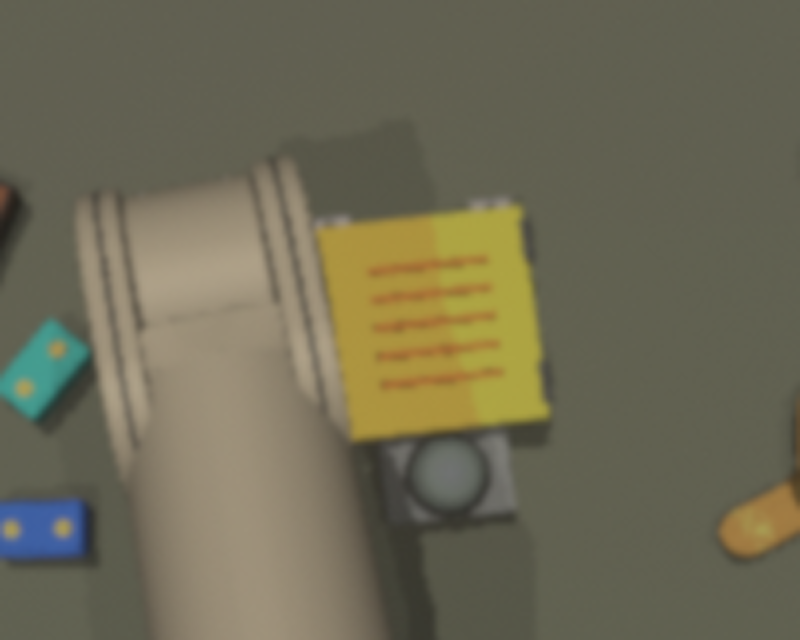

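View pics/s1.png

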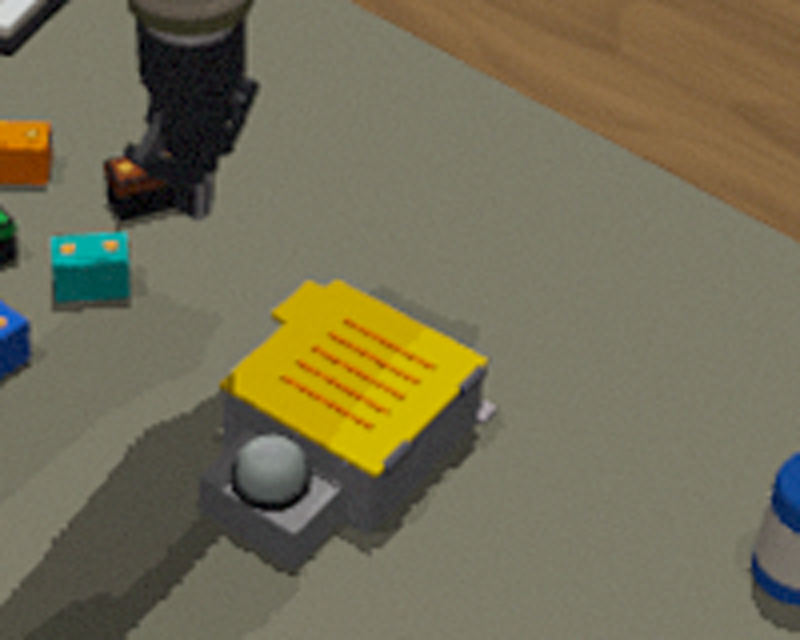

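```bash
python3 - <<'E'
from h import *
np.set_printoptions(precision=1,suppress=True)
for c in ['top','side']:
    im,d=shot(c); P=cloud(c,d); Q=P[(d>0)]-monitor.get_obs()['position']
    a=Q@LX*1000;b=Q@LY*1000;z=Q[:,2]*1000
    for z0 in range(-10,420,20):
        k=(abs(a)<160)&(abs(b)<150)&(z>=z0)&(z<z0+20)&(z+180>85)
        if k.sum()>5: print(c,z0,k.sum(),'LX',np.percentile(a[k],[1,50,99]),'LY',np.percentile(b[k],[1,99]))
E
```

```text
top 330 7 LX [-29.8  29.4  32.1] LY [-4.1 45. ]
top 350 136 LX [-46.    2.   52.6] LY [-20.1  48.4]
top 370 1401 LX [-46.3   1.5  53.3] LY [-80.5  40.4]
top 390 2161 LX [-42.2   6.7  55.5] LY [-121.5   15.5]
top 410 1707 LX [-30.8   8.3  56.4] LY [-146.1  -45. ]
side -10 11 LX [-1.4  9.8 15. ] LY [-6.6  6.7]
side 10 52 LX [-5.3  8.8 16.4] LY [-14.9  14.4]
side 30 41 LX [-3.2 13.9 17.4] LY [-30.8  27.1]
side 50 113 LX [-11.1  13.8  20.3] LY [-46.5  45.3]
side 70 140 LX [-9.3 15.  22. ] LY [-59.8  56.6]
side 90 174 LX [-8.6 13.2 23.8] LY [-61.5  55.9]
side 110 60 LX [-6.2 10.7 34. ] LY [-41.4  -7.2]
side 130 154 LX [-16.3  27.1  41.5] LY [-39.4  17.9]
side 150 160 LX [-18.9  27.3  42.3] LY [-39.   20.2]
side 170 140 LX [-20.5  24.2  40.7] LY [-39.6  20. ]
side 190 211 LX [-20.7  28.7  46.3] LY [-44.2  23.6]
side 210 206 LX [-23.   30.4  44.8] LY [-42.9  18.4]
side 230 200 LX [-19.3  28.3  44.3] LY [-41.9  16.8]
side 250 211 LX [-17.8  28.8  44.7] LY [-42.3  17.6]
side 270 202 LX [-22.5  28.4  45.1] LY [-42.3  17.2]
side 290 154 LX [-14.8  34.4  53.2] LY [-44.   32.3]
side 310 175 LX [36.1 52.1 55.6] LY [-72.4  46.7]
side 330 278 LX [34.6 52.6 57.3] LY [-103.8   50.3]
side 350 345 LX [38.  52.5 57.5] LY [-145.2   46.2]
side 370 450 LX [-28.2  53.   58.8] LY [-148.    36.1]
side 390 559 LX [-40.   49.8  61. ] LY [-147.1   13.4]
side 410 295 LX [ 1.9 42.9 60. ] LY [-148.4  -43.9]
```

send_rows:
  grip: [255,255,255,255,255]
  offset:
    - [30,-6,6]
    - [60,-12,12]
    - [95,-12,18]
    - [136,-12,20]
    - [136,-12,20]
  twist: [0,0,0,0,0]

```text
clock: 2.77
position: [0.4615, 0.0329, 0.0396]
ee_rot: [0.468, 0.529, -0.474, 0.525]
ft_force: [-1.8, 0.0, -0.8]
grip_width: 0.002
```

```bash
python3 -c "
from h import *
offL([-84,-42,44])"
```

```text
t 2.77 tcp [0.4615 0.0329 0.0396] lamp [-123.5  -46.4   39.6] F [-1.8  0.  -0.8] F_lamp [-0.2 -1.8] g 0.002
tool x [-0.009 -0.003 -1.   ] y ang 6.4 z ang -83.6 q7 [-0.65  0.21  0.52  2.09 -0.13  0.88  0.06]
offset mm (tool) [-4.3  4.1 39.6]
```

send_rows:
  grip: [255,255,255,255,255]
  offset:
    - [0,0,8]
    - [0,0,16]
    - [0,0,21]
    - [0,0,25]
    - [0,0,28]
  twist: [0,0,0,0,0]

```text
clock: 3.18
position: [0.4706, 0.0051, 0.0471]
ee_rot: [0.473, 0.526, -0.471, 0.527]
ft_force: [-0.5, 5.3, 3.2]
grip_width: 0.002
```

```bash
python3 -c "
from h import *
shot('side','s2',(250,120,450,280),4)
offL([-84,-42,44])"
```

```text
t 3.23 tcp [0.4704 0.0049 0.0468] lamp [-94.7 -40.4  46.8] F [0.5 0.8 0.1] F_lamp [-0.7  0.6] g -0.0
tool x [ 0.003  0.002 -1.   ] y ang 6.26 z ang -83.74 q7 [-0.61  0.21  0.55  2.08 -0.14  0.88  0.13]
offset mm (tool) [ 2.8 -1.6 10.7]
```

View pics/s2.png

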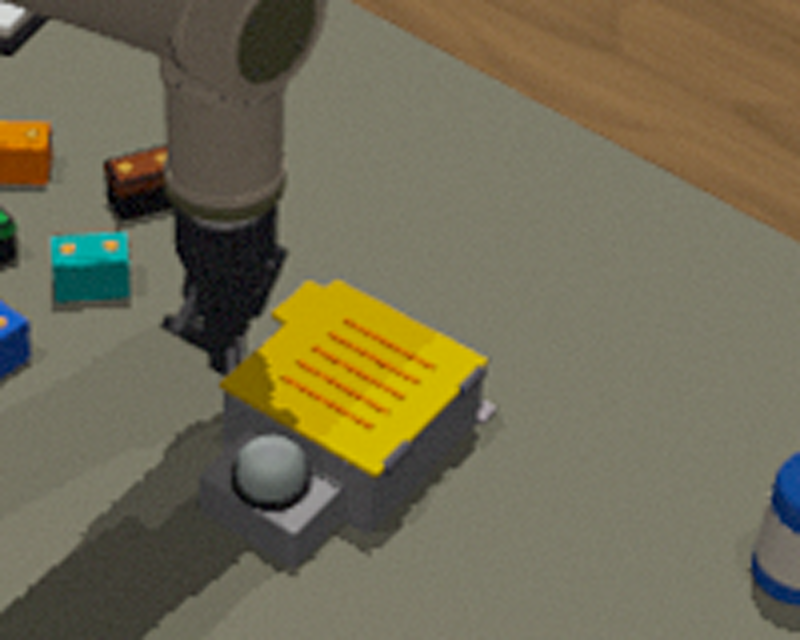

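send_rows:
  grip: [255,255,255,255,255]
  offset:
    - [3,0,2]
    - [3,0,4]
    - [3,0,6]
    - [3,0,8]
    - [3,0,10]
  twist: [0,0,0,0,0]

```text
clock: 3.65
position: [0.4704, -0.0026, 0.0424]
ee_rot: [0.472, 0.528, -0.471, 0.526]
ft_force: [-3.6, 21.7, 5.2]
grip_width: -0.002
```

```bash
python3 -c "
from h import *
shot('side','s3',(250,120,450,280),4)
offL([-84,-42,44])"
```

```text
t 3.7 tcp [ 0.4704 -0.0024  0.0424] lamp [-87.5 -41.3  42.4] F [-0.7 14.5  3.9] F_lamp [-14.5   0.8] g 0.002
tool x [-0.     0.003 -1.   ] y ang 6.41 z ang -83.59 q7 [-0.59  0.22  0.55  2.08 -0.15  0.88  0.16]
offset mm (tool) [-1.6 -0.7  3.5]
```

View pics/s3.png

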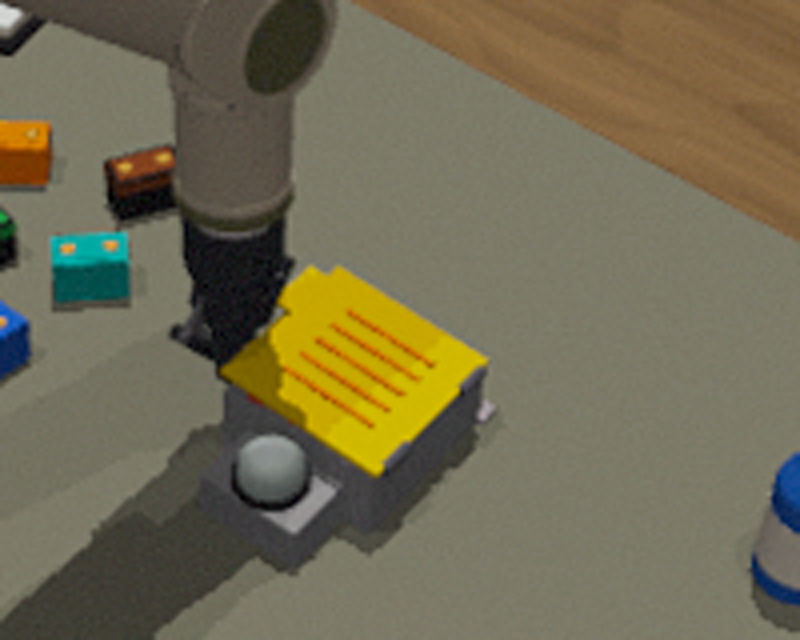

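send_rows:
  grip: [255,255,255,255,255]
  offset:
    - [0,0,-6]
    - [0,0,-12]
    - [0,0,-18]
    - [0,0,-18]
    - [0,0,-18]
  twist: [0,0,0,0,0]

```text
clock: 4.12
position: [0.4679, 0.0126, 0.042]
ee_rot: [0.471, 0.527, -0.472, 0.527]
ft_force: [0.2, 0.3, -0.0]
grip_width: -0.001
```

```bash
python3 -c "
from h import *
im,d=shot('side','s4',(250,120,450,280),4)
offL([-84,-42,44])
P=cloud('side',d)
hsv=cv2.cvtColor(im,cv2.COLOR_BGR2HSV)
m=(hsv[...,0]>22)&(hsv[...,0]<34)&(hsv[...,1]>140)&(d>0)
q=P[m]-LO;q=np.c_[q@LX,q@LY,q[:,2]]*1000
q=q[(abs(q[:,0])<120)&(abs(q[:,1])<100)]
k=(q[:,0]>-60)&(q[:,0]<60)
p=np.polyfit(q[k,0],q[k,2],1);print('door angle',-np.arctan(p[0]),'z at hinge',np.polyval(p,70),q[:,0].min(),q[:,2].max())
"
```

```text
t 4.17 tcp [0.468  0.0124 0.0421] lamp [-102.4  -42.    42.1] F [ 0.5 -0.9  0.1] F_lamp [0.9 0.4] g 0.004
tool x [-0.001 -0.001 -1.   ] y ang 6.28 z ang -83.72 q7 [-0.62  0.21  0.54  2.09 -0.14  0.88  0.11]
offset mm (tool) [-1.9 -0.1 18.4]
door angle 0.2872010875115939 z at hinge 70.01992024589389 -92.71351679203288 408.8122171232636
```

View pics/s4.png

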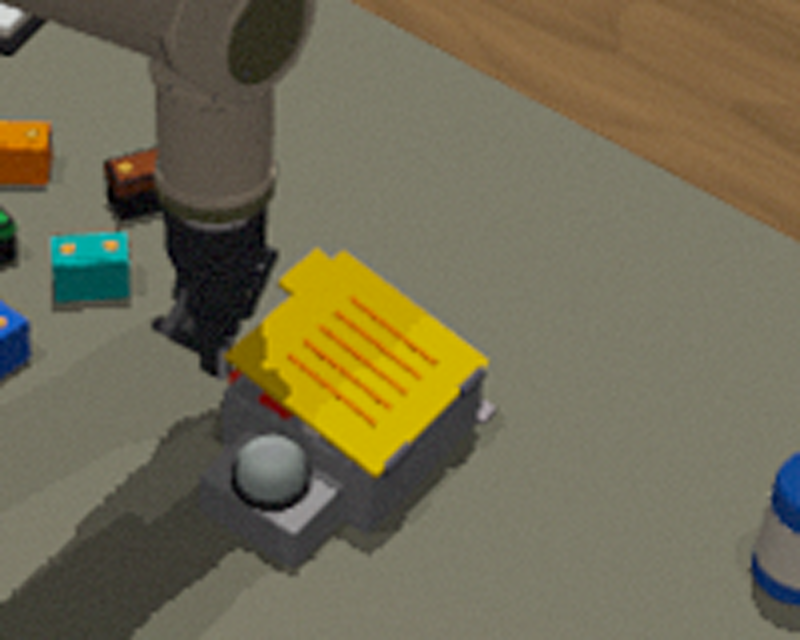

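Door is up at about 0.27. I'll press the tab once more to make sure it goes fully in now that the door edge is out of the way.

send_rows:
  grip: [255,255,255,255,255]
  offset:
    - [0,0,6]
    - [0,0,11]
    - [0,0,16]
    - [0,0,20]
    - [0,0,20]
  twist: [0,0,0,0,0]

```text
clock: 4.58
position: [0.4699, -0.0037, 0.0422]
ee_rot: [0.472, 0.529, -0.47, 0.526]
ft_force: [-3.9, 18.8, 2.9]
grip_width: -0.003
```

```bash
python3 -c "
from h import *
offL([-84,-42,44])
"
```

```text
t 4.58 tcp [ 0.4699 -0.0037  0.0422] lamp [-86.3 -41.9  42.2] F [-3.9 18.8  2.9] F_lamp [-19.1  -2. ] g -0.003
tool x [-0.002  0.005 -1.   ] y ang 6.41 z ang -83.59 q7 [-0.59  0.22  0.55  2.08 -0.15  0.88  0.16]
offset mm (tool) [-1.8 -0.1  2.3]
```

send_rows:
  grip: [255,255,255,255,255]
  offset:
    - [0,0,-18]
    - [0,10,-32]
    - [-12,40,-32]
    - [-30,77,-32]
    - [-30,77,-32]
  twist: [0,0,0,0,0]

```text
clock: 5.0
position: [0.5514, 0.0346, 0.076]
ee_rot: [0.473, 0.525, -0.469, 0.529]
ft_force: [-0.6, 0.7, -0.1]
grip_width: -0.0
```

```bash
python3 -c "
from h import *
im,d=shot('side','s5',(250,120,450,280),4)
offL([-100,35,76])
"
```

```text
t 5.05 tcp [0.5481 0.0335 0.0741] lamp [-115.1   39.8   74.1] F [-0.8 -0.3 -0.5] F_lamp [ 0.2 -0.8] g -0.001
tool x [ 0.005 -0.001 -1.   ] y ang 6.33 z ang -83.67 q7 [-0.59  0.34  0.53  1.87 -0.2   0.99  0.13]
offset mm (tool) [-1.9 -4.9 15.1]
```

View pics/s5.png

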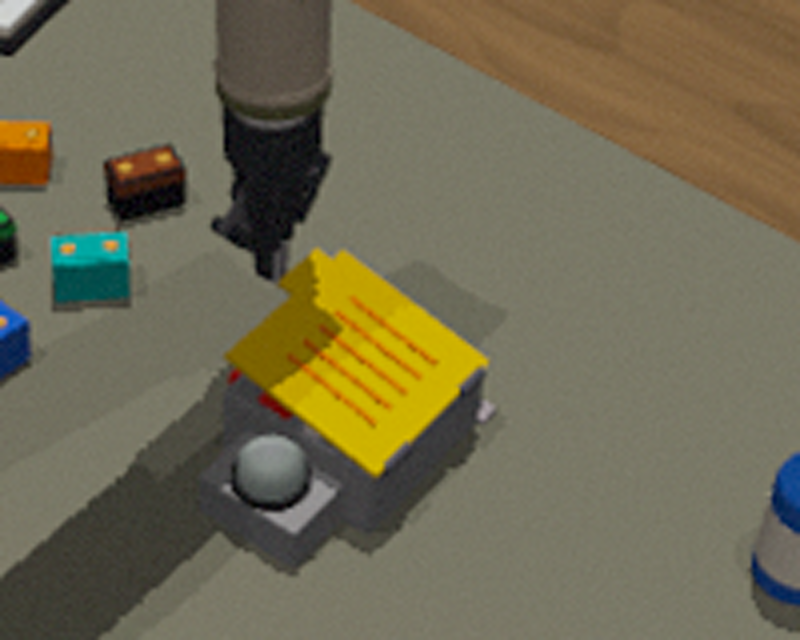

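send_rows:
  grip: [255,255,255,255,255]
  offset:
    - [0,-3,17]
    - [-14,-3,21]
    - [-28,-3,25]
    - [-42,-3,31]
    - [-56,-3,38]
  twist: [0,0,0,0,0]

```text
clock: 5.47
position: [0.5443, -0.005, 0.1283]
ee_rot: [0.471, 0.527, -0.472, 0.526]
ft_force: [-0.3, 1.2, -1.4]
grip_width: -0.001
```

```bash
python3 -c "
from h import *
im,d=shot('side','s6',(250,120,450,280),4)
offL([-30,35,183])
"
```

```text
t 5.52 tcp [ 0.5457 -0.0068  0.1311] lamp [-75.3  33.2 131.1] F [-1.5  1.4  3.5] F_lamp [-1.5 -1.3] g 0.0
tool x [ 0.002  0.    -1.   ] y ang 6.19 z ang -83.81 q7 [-0.56  0.26  0.57  1.83 -0.15  1.1   0.17]
offset mm (tool) [-51.9   1.7  45.3]
```

View pics/s6.png

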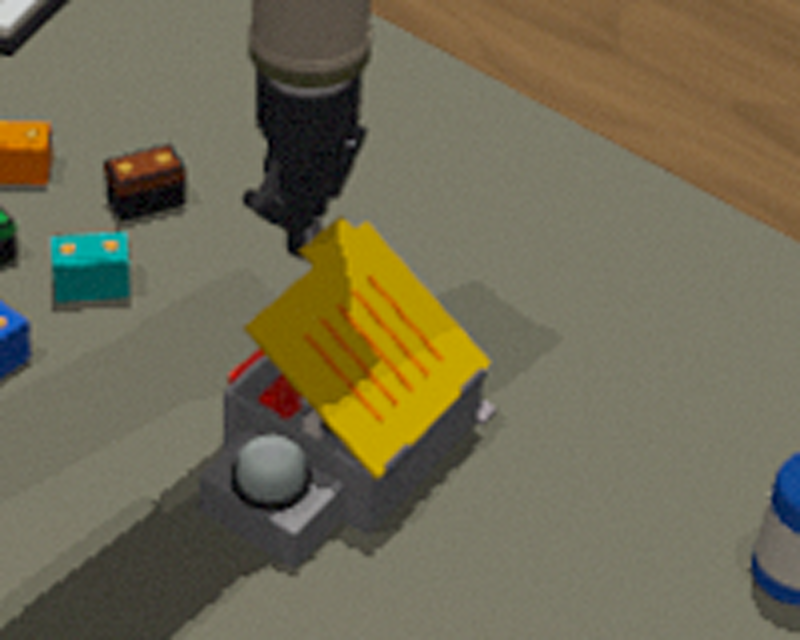

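send_rows:
  grip: [255,255,255,255,255]
  offset:
    - [-14,1,8]
    - [-28,2,18]
    - [-40,2,29]
    - [-50,2,40]
    - [-58,2,51]
  twist: [0,0,0,0,0]

```text
clock: 5.93
position: [0.5524, -0.0565, 0.1869]
ee_rot: [0.472, 0.527, -0.472, 0.527]
ft_force: [-0.2, 1.0, -1.3]
grip_width: -0.003
```

send_rows:
  grip: [255,255,255,255,255]
  offset:
    - [-5,0,14]
    - [-9,0,28]
    - [-12,0,42]
    - [-12,0,56]
    - [-12,0,68]
  twist: [0,0,0,0,0]

```text
clock: 6.35
position: [0.5599, -0.1247, 0.1986]
ee_rot: [0.472, 0.526, -0.472, 0.527]
ft_force: [-0.7, 0.4, 1.7]
grip_width: -0.002
```

```bash
python3 -c "
from h import *
im,d=shot('side','s7',(250,120,450,280),4)
offL([97,35,195])
"
```

```text
t 6.4 tcp [ 0.5596 -0.1273  0.1985] lamp [ 46.   34.5 198.5] F [-1.  -1.5 -0.8] F_lamp [ 1.4 -1.2] g 0.003
tool x [ 0.    -0.001 -1.   ] y ang 6.09 z ang -83.91 q7 [-0.4   0.27  0.65  1.68 -0.17  1.25  0.39]
offset mm (tool) [ 3.6  0.4 51. ]
```

View pics/s7.png

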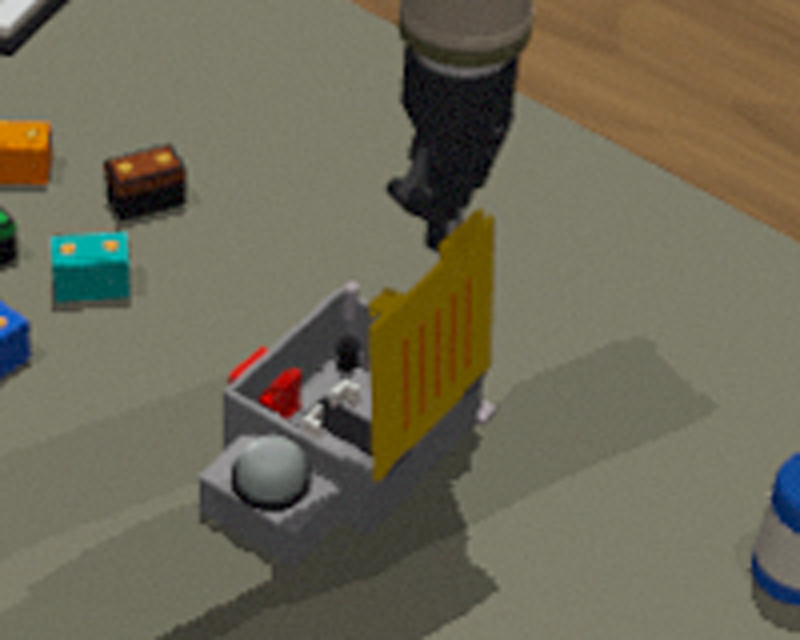

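send_rows:
  grip: [255,255,255,255,255]
  offset:
    - [3,0,13]
    - [6,0,26]
    - [8,0,37]
    - [10,0,46]
    - [10,0,52]
  twist: [0,0,0,0,0]

```text
clock: 6.82
position: [0.5651, -0.1752, 0.1877]
ee_rot: [0.472, 0.527, -0.472, 0.526]
ft_force: [-4.0, 18.5, -3.1]
grip_width: 0.001
```

```bash
python3 -c "
from h import *
im,d=shot('side','s8',(250,120,450,280),4)
offL([97,35,195])
"
```

```text
t 6.87 tcp [ 0.565  -0.1743  0.1876] lamp [ 93.4  35.  187.6] F [-1.6  3.1  0.6] F_lamp [-3.3 -1.3] g 0.0
tool x [-0.002  0.003 -1.   ] y ang 6.27 z ang -83.73 q7 [-0.31  0.33  0.66  1.64 -0.21  1.25  0.5 ]
offset mm (tool) [-7.4 -0.1  3.6]
```

View pics/s8.png

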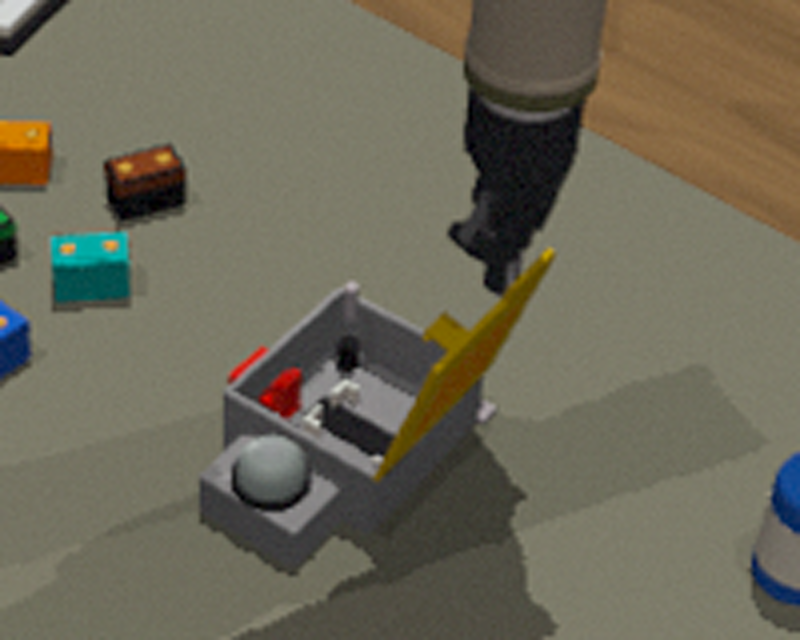

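send_rows:
  grip: [255,255,100,0,0]
  offset:
    - [-4,-5,-38]
    - [-8,-10,-78]
    - [-12,-17,-118]
    - [-12,-24,-158]
    - [-12,-30,-198]
  twist: [0,-7,-14,-21,-28]

```text
clock: 7.28
position: [0.5133, 0.0204, 0.2008]
ee_rot: [0.329, 0.626, -0.328, 0.626]
ft_force: [1.6, 1.4, -0.9]
grip_width: 0.419
```

```bash
python3 -c "
from h import *
off([.4442,.286,.19])
"
```

```text
t 7.28 tcp [0.5133 0.0204 0.2008] lamp [-105.6    3.8  200.8] F [ 1.6  1.4 -0.9] F_lamp [-1.3  1.7] g 0.419
tool x [ 0.001  0.    -1.   ] y ang 34.62 z ang -55.38 q7 [-0.59  0.1   0.5   1.82 -0.05  1.23  0.52]
offset mm (tool) [  10.7   94.1 -257.9]
```

Remaining turn is 79.2−34.6 = 44.6°.

send_rows:
  grip: [0,0,0,0,0]
  offset:
    - [0,13,-36]
    - [0,26,-72]
    - [0,39,-108]
    - [0,52,-144]
    - [0,65,-180]
  twist: [-7,-14,-21,-28,-35]

```text
clock: 7.7
position: [0.4656, 0.2059, 0.2006]
ee_rot: [0.125, 0.696, -0.125, 0.696]
ft_force: [0.5, 0.4, -0.0]
grip_width: 1.001
```

```bash
python3 -c "
from h import *
off([.4442,.286,.10])
"
```

```text
t 7.7 tcp [0.4656 0.2059 0.2006] lamp [-295.1  -24.4  200.6] F [ 0.5  0.4 -0. ] F_lamp [-0.4  0.6] g 1.001
tool x [ 0.  0. -1.] y ang 69.64 z ang -20.36 q7 [-0.79  0.09  0.3   1.82 -0.03  1.23  0.74]
offset mm (tool) [100.7  67.7 -48. ]
```

send_rows:
  grip: [0,0,0,0,0]
  offset:
    - [10,23,-16]
    - [20,46,-32]
    - [40,68,-48]
    - [70,68,-48]
    - [100,68,-48]
  twist: [-5,-9.6,-9.6,-9.6,-9.6]

```text
clock: 8.12
position: [0.4451, 0.287, 0.0998]
ee_rot: [0.068, 0.704, -0.067, 0.704]
ft_force: [0.7, 0.2, -0.2]
grip_width: 0.999
```

```bash
python3 -c "
from h import *
im,d=shot('side','s9',(190,110,390,270),4)
im,d=shot('top','t9',(160,140,360,300),4)
off([.4442,.286,.02])
"
```

```text
t 8.22 tcp [0.4429 0.2831 0.0962] lamp [-374.3  -38.9   96.2] F [-0.8  0.6  0.3] F_lamp [-0.7 -0.7] g 1.0
tool x [-0.006 -0.005 -1.   ] y ang 78.93 z ang -11.07 q7 [-0.85  0.24  0.22  1.89 -0.06  1.03  0.77]
offset mm (tool) [76.2  3.5  1.1]
```

View pics/s9.png

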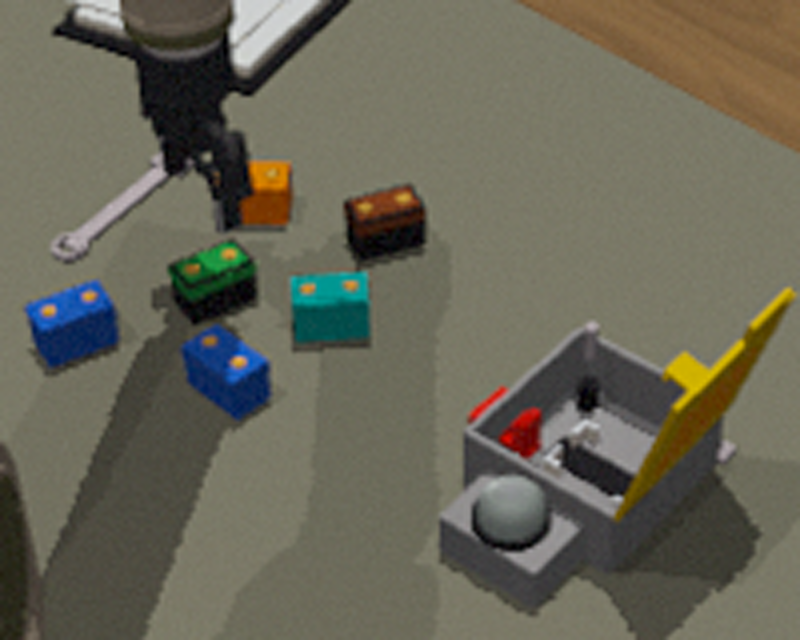

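View pics/t9.png

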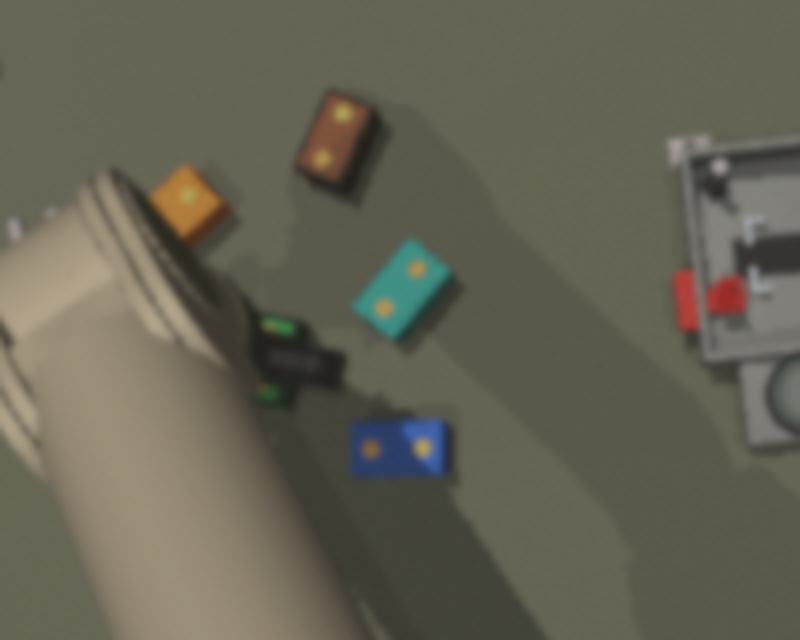

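send_rows:
  grip: [0,0,0,0,0]
  offset:
    - [25,0,0]
    - [50,0,0]
    - [75,0,0]
    - [89,0,0]
    - [89,0,0]
  twist: [0,0,0,0,0]

```text
clock: 8.63
position: [0.4448, 0.2838, 0.0102]
ee_rot: [0.068, 0.705, -0.069, 0.703]
ft_force: [-0.5, -0.0, 0.7]
grip_width: 0.999
```

```bash
python3 -c "
from h import *
im,d=shot('side','s10',(190,110,390,270),4)
off([.4442,.286,.008])
"
```

```text
t 8.68 tcp [0.4456 0.2844 0.0118] lamp [-375.3  -36.1   11.8] F [ 0.1  0.8 -0.4] F_lamp [-0.8  0.2] g 0.998
tool x [-0.001 -0.001 -1.   ] y ang 78.85 z ang -11.15 q7 [-0.84  0.36  0.21  1.94 -0.1   0.85  0.8 ]
offset mm (tool) [ 3.8  1.3 -1.7]
```

View pics/s10.png

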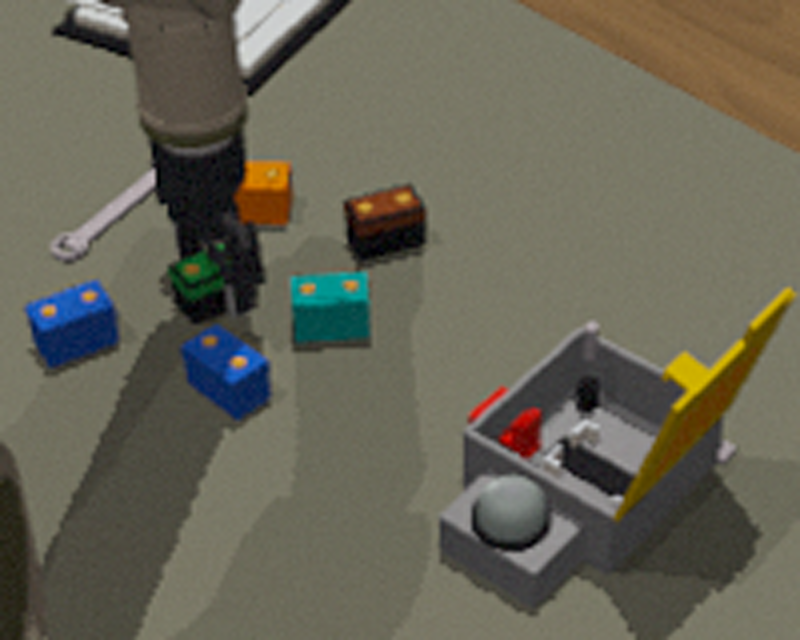

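send_rows:
  grip: [60,140,255,255,255]
  offset:
    - [2,0,-1.5]
    - [2,0,-1.5]
    - [2,0,-1.5]
    - [2,0,-1.5]
    - [2,0,-1.5]
  twist: [0,0,0,0,0]
  newtons: 45

```text
clock: 9.1
position: [0.4447, 0.2859, 0.0107]
ee_rot: [0.069, 0.703, -0.068, 0.704]
ft_force: [-1.5, 0.6, 6.4]
grip_width: 0.44
```

send_rows:
  grip: [255,255,255,255,255]
  offset:
    - [0,0,0]
    - [-10,0,0]
    - [-40,0,0]
    - [-75,0,0]
    - [-110,0,0]
  twist: [0,0,0,0,0]

```text
clock: 9.52
position: [0.4434, 0.2844, 0.1209]
ee_rot: [0.068, 0.704, -0.069, 0.703]
ft_force: [0.2, 1.4, -3.1]
grip_width: 0.436
```

```bash
python3 -c "
from h import *
im,d=shot('side','s11',(190,70,390,230),4)
offL([12,0,180])
"
```

```text
t 9.57 tcp [0.4466 0.2866 0.1284] lamp [-377.3  -34.9  128.4] F [4.3 1.6 5.3] F_lamp [-1.2  4.5] g 0.442
tool x [ 0.007  0.006 -1.   ] y ang 78.85 z ang -11.16 q7 [-0.86  0.2   0.23  1.86 -0.05  1.08  0.76]
offset mm (tool) [ -53.3 -361.5  148.2]
```

View pics/s11.png

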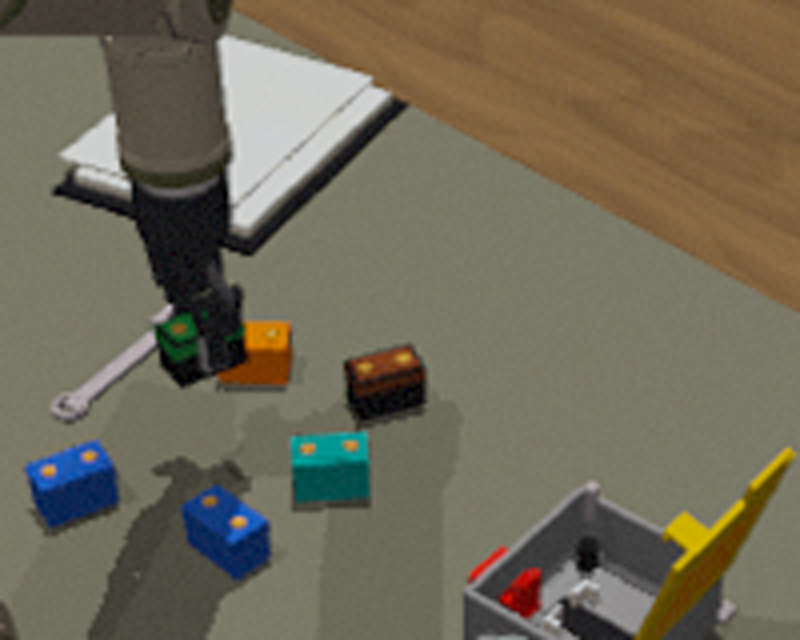

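send_rows:
  grip: [255,255,255,255,255]
  offset:
    - [-10,-25,10]
    - [-20,-52,21]
    - [-30,-80,33]
    - [-40,-108,45]
    - [-50,-136,56]
  twist: [5,11,17,23,29]

```text
clock: 9.98
position: [0.4726, 0.1392, 0.1703]
ee_rot: [0.244, 0.664, -0.244, 0.664]
ft_force: [0.6, 0.6, -3.2]
grip_width: 0.442
```

```bash
python3 -c "
from h import *
offL([12,0,180])
"
```

```text
t 9.98 tcp [0.4726 0.1392 0.1703] lamp [-228.   -24.4  170.3] F [ 0.6  0.6 -3.2] F_lamp [-0.6  0.6] g 0.442
tool x [ 0.  0. -1.] y ang 49.59 z ang -40.41 q7 [-0.74  0.08  0.38  1.9  -0.03  1.17  0.52]
offset mm (tool) [  -9.8 -148.   190.6]
```

Remaining twist is 43.6°.

send_rows:
  grip: [255,255,255,255,255]
  offset:
    - [-2,-20,24]
    - [-4,-40,49]
    - [-6,-60,75]
    - [-8,-80,101]
    - [-10,-100,127]
  twist: [6,12,18,24,30]

```text
clock: 10.4
position: [0.5052, -0.0191, 0.18]
ee_rot: [0.408, 0.578, -0.407, 0.578]
ft_force: [1.2, -0.1, -1.8]
grip_width: 0.443
```

```bash
python3 -c "
from h import *
offL([12,0,180])
"
```

```text
t 10.4 tcp [ 0.5052 -0.0191  0.18  ] lamp [-67.2  -8.4 180. ] F [ 1.2 -0.1 -1.8] F_lamp [0.2 1.2] g 0.443
tool x [ 0.     0.001 -1.   ] y ang 19.59 z ang -70.41 q7 [-0.57  0.1   0.56  1.87 -0.06  1.19  0.35]
offset mm (tool) [ -0.1 -10.5  79. ]
```

send_rows:
  grip: [255,255,255,255,255]
  offset:
    - [0,-3,22]
    - [0,-6,44]
    - [0,-9,64]
    - [0,-10,79]
    - [0,-10,79]
  twist: [5,10,13.6,13.6,13.6]

```text
clock: 10.82
position: [0.5229, -0.0988, 0.1797]
ee_rot: [0.473, 0.525, -0.473, 0.526]
ft_force: [-0.6, -0.7, -2.7]
grip_width: 0.438
```

send_rows:
  grip: [255,255,255,255,255]
  offset:
    - [20,0,0]
    - [40,0,0]
    - [60,0,0]
    - [75,0,0]
    - [75,0,0]
  twist: [0,0,0,0,0]

```text
clock: 11.23
position: [0.5208, -0.0941, 0.1015]
ee_rot: [0.47, 0.528, -0.473, 0.526]
ft_force: [0.3, -0.2, -2.5]
grip_width: 0.437
```

```bash
python3 -c "
from h import *
im,d=shot('side','s12',(270,130,430,258),5)
im,d=shot('top','t12',(290,140,450,268),5)
offL([12,0,18.5])
"
```

```text
t 11.33 tcp [ 0.5227 -0.0947  0.1045] lamp [  9.8   1.2 104.5] F [ 0.4 -0.4 -1.4] F_lamp [0.4 0.3] g 0.438
tool x [-0.001  0.    -1.   ] y ang 6.32 z ang -83.68 q7 [-0.45  0.27  0.62  1.89 -0.18  1.04  0.36]
offset mm (tool) [86.  -1.1  2.2]
```

View pics/s12.png

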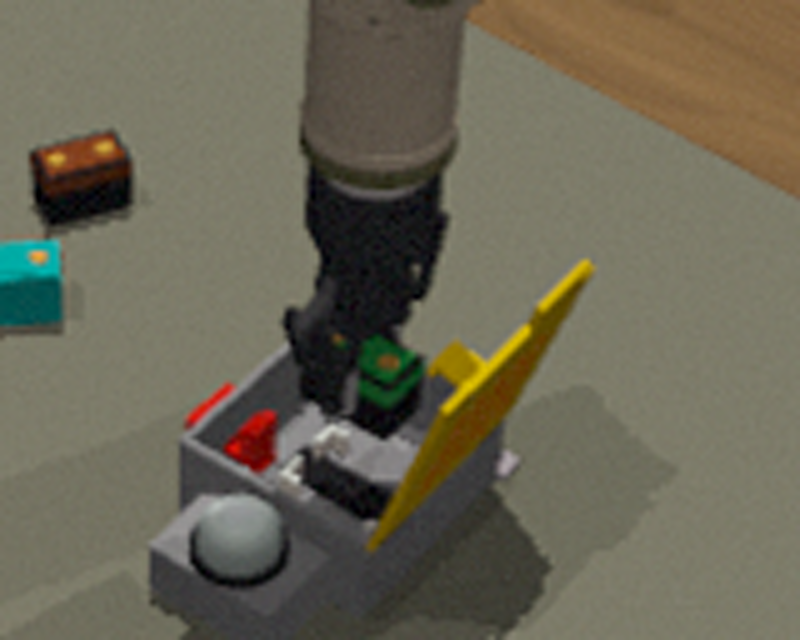

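View pics/t12.png

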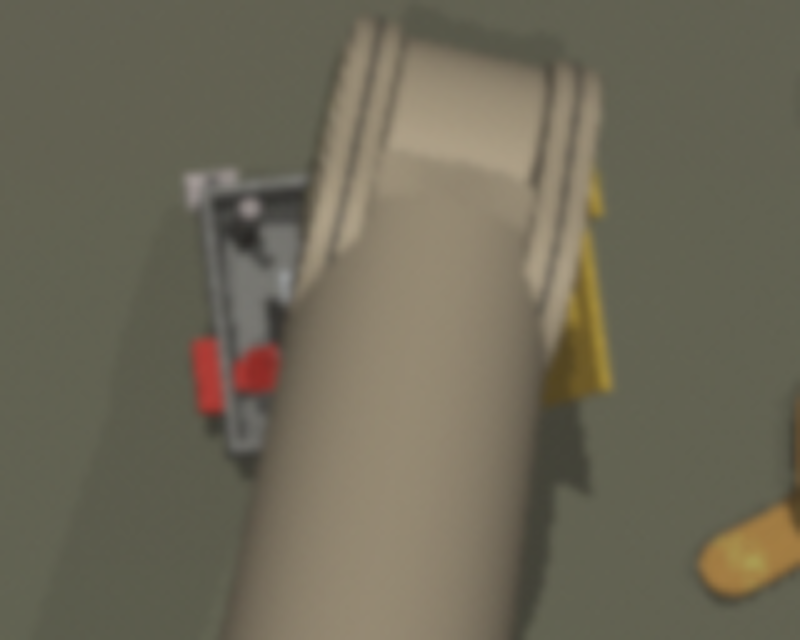

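```bash
python3 - <<'E'
from h import *
for p in [(-70,75,66),(-70,-75,66),(-24,23,24),(-24,-23,24),(48,-23,24),(-84,-10,40),(-45,55,95),(-45,55,90)]: 
    print(p,'t9',((proj('top',L2W(p))-[160,140])*4).round(),'s12',((proj('side',L2W(p))-[270,130])*5).round())
o=monitor.get_obs();b=W2L(o['position'])-[0,0,10.5]
s=cv2.imread('pics/s12.png')
def dr(p,q,c): 
    a=[tuple(((proj('side',L2W(x))-[270,130]+.5)*5).astype(int).tolist()) for x in(p,q)]; cv2.line(s,*a,c,1)
for z in (0,44):
    c=[b+[sx*32,sy*19,z] for sx,sy in((1,1),(1,-1),(-1,-1),(-1,1))]
    for i in range(4): dr(c[i],c[(i+1)%4],(255,0,255))
c=[np.array([12+sx*36,sy*23,24.]) for sx,sy in((1,1),(1,-1),(-1,-1),(-1,1))]
for i in range(4): dr(c[i],c[(i+1)%4],(255,255,0))
c=[np.array([sx*70,sy*75,66.]) for sx,sy in((1,1),(1,-1),(-1,-1),(-1,1))]
for i in range(4): dr(c[i],c[(i+1)%4],(255,255,0))
cv2.imwrite('pics/s12o.png',s)
E
```

```text
(-70, 75, 66) t9 [679. 147.] s12 [323. 308.]
(-70, -75, 66) t9 [704. 359.] s12 [176. 439.]
(-24, 23, 24) t9 [749. 221.] s12 [330. 431.]
(-24, -23, 24) t9 [757. 284.] s12 [287. 472.]
(48, -23, 24) t9 [856. 273.] s12 [381. 526.]
(-84, -10, 40) t9 [672. 273.] s12 [224. 400.]
(-45, 55, 95) t9 [719. 163.] s12 [338. 308.]
(-45, 55, 90) t9 [719. 165.] s12 [338. 314.]
```

View pics/s12o.png

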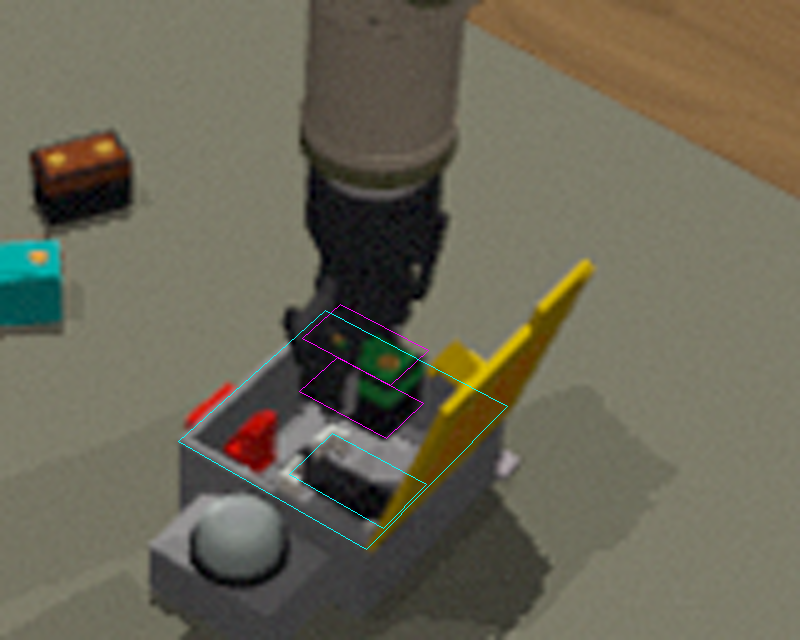

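send_rows:
  grip: [255,255,255,255,255]
  offset:
    - [15,-0.5,1.5]
    - [30,-0.5,1.5]
    - [45,-0.5,1.5]
    - [60,-0.5,1.5]
    - [62,-0.5,1.5]
  twist: [0.3,0.3,0.3,0.3,0.3]

```text
clock: 11.75
position: [0.5221, -0.0962, 0.0416]
ee_rot: [0.473, 0.526, -0.473, 0.525]
ft_force: [-0.5, 0.4, -2.3]
grip_width: 0.435
```

```bash
python3 -c "
from h import *
im,d=shot('side','s13',(270,130,430,258),5)
offL([12,0,18.5])
"
```

```text
t 11.8 tcp [ 0.5224 -0.0963  0.0422] lamp [11.4  0.7 42.2] F [-0.1  1.2 -2.5] F_lamp [-1.2  0.1] g 0.438
tool x [-0.001  0.    -1.   ] y ang 6.02 z ang -83.98 q7 [-0.41  0.36  0.59  1.93 -0.25  0.92  0.41]
offset mm (tool) [23.7 -0.7  0.6]
```

View pics/s13.png

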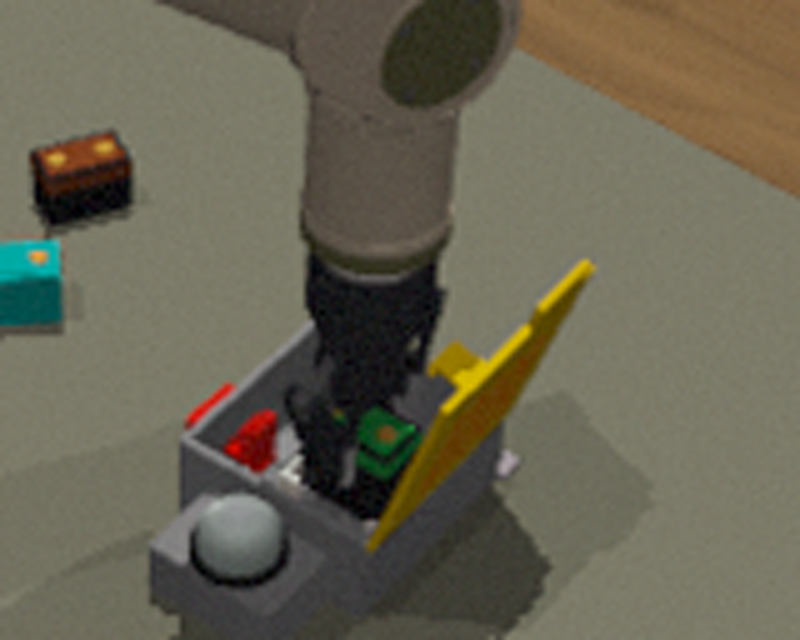

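send_rows:
  grip: [255,255,255,255,255]
  offset:
    - [6,-0.5,0.5]
    - [12,-0.5,0.5]
    - [17,-0.5,0.5]
    - [21,-0.5,0.5]
    - [23.5,-0.5,0.5]
  twist: [0,0,0,0,0]

```text
clock: 12.22
position: [0.522, -0.0971, 0.0185]
ee_rot: [0.473, 0.526, -0.473, 0.525]
ft_force: [-13.3, 3.4, 53.5]
grip_width: 0.437
```

```bash
python3 -c "
from h import *
im,d=shot('side','s14',(270,130,430,258),5)
offL([12,0,18.5])
"
```

```text
t 12.27 tcp [ 0.5221 -0.0972  0.0188] lamp [12.2  0.3 18.8] F [-0.6  0.1 -2.7] F_lamp [-0.1 -0.6] g 0.439
tool x [-0.  0. -1.] y ang 5.99 z ang -84.01 q7 [-0.39  0.4   0.57  1.95 -0.28  0.87  0.43]
offset mm (tool) [ 0.3 -0.3 -0.2]
```

View pics/s14.png

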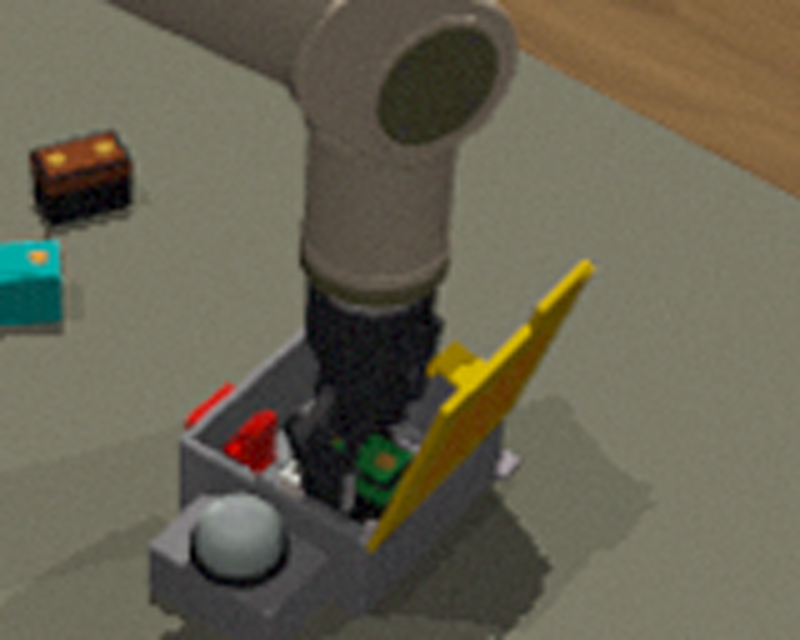

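send_rows:
  grip: [120,60,60,60,60]
  offset:
    - [0,0,0]
    - [0,0,0]
    - [0,0,0]
    - [-8,0,0]
    - [-25,0,0]
  twist: [0,0,0,0,0]

```text
clock: 12.68
position: [0.5209, -0.0971, 0.043]
ee_rot: [0.472, 0.526, -0.474, 0.525]
ft_force: [0.3, 0.7, 0.1]
grip_width: 0.76
```

send_rows:
  grip: [60,60,60,60,60]
  offset:
    - [-30,0,0]
    - [-65,0,-5]
    - [-105,0,-15]
    - [-140,0,-40]
    - [-150,0,-80]
  twist: [0,0,0,0,0]

```text
clock: 13.1
position: [0.5159, -0.0216, 0.1997]
ee_rot: [0.477, 0.522, -0.473, 0.526]
ft_force: [1.6, 1.0, -0.1]
grip_width: 0.767
```

```bash
python3 -c "
from h import *
im,d=shot('side','s15',(270,130,430,258),5)
im,d=shot('top','t15',(290,140,450,268),5)
offL([160,0,250])
"
```

```text
t 13.2 tcp [ 0.515  -0.012   0.1969] lamp [-73.3   2.1 196.9] F [-0.5  0.1  0.1] F_lamp [-0.2 -0.5] g 0.761
tool x [ 0.005  0.004 -1.   ] y ang 6.41 z ang -83.59 q7 [-0.61  0.11  0.59  1.83 -0.07  1.22  0.11]
offset mm (tool) [-53.9  -3.7 233.1]
```

View pics/s15.png

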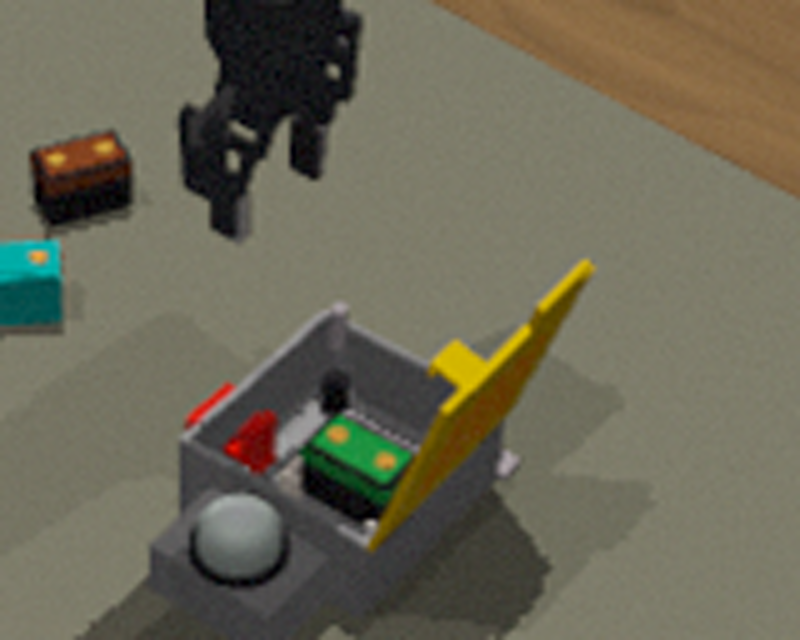

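View pics/t15.png

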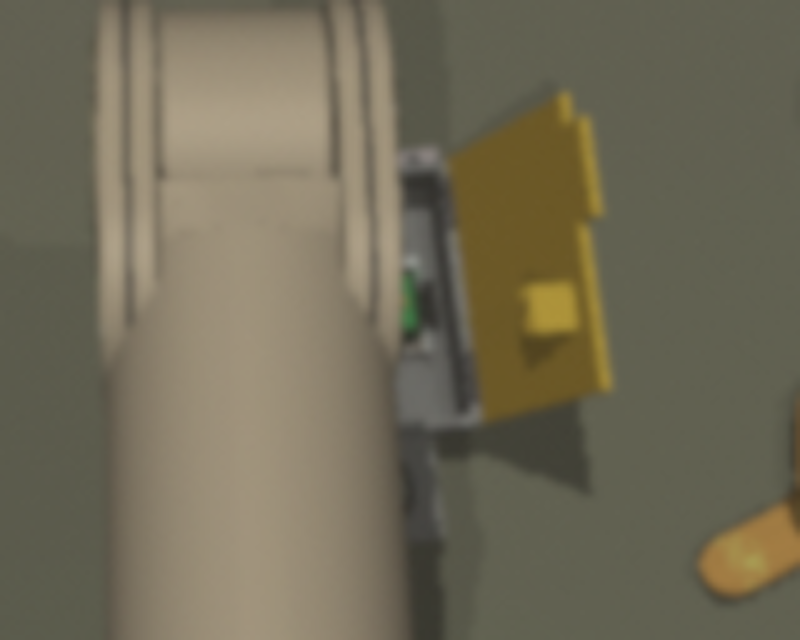

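send_rows:
  grip: [255,255,255,255,255]
  offset:
    - [-30,0,10]
    - [-60,-1,25]
    - [-60,-2,62]
    - [-60,-3,102]
    - [-60,-3,142]
  twist: [0,0,0,0,0]

```text
clock: 13.62
position: [0.5257, -0.161, 0.2547]
ee_rot: [0.473, 0.526, -0.472, 0.526]
ft_force: [0.6, 0.3, -0.7]
grip_width: 0.051
```

send_rows:
  grip: [255,255,255,255,255]
  offset:
    - [0,0,30]
    - [0,0,60]
    - [0,0,85]
    - [5,0,85]
    - [10,0,85]
  twist: [0,0,0,0,0]

```text
clock: 14.03
position: [0.5339, -0.2461, 0.2436]
ee_rot: [0.474, 0.525, -0.474, 0.525]
ft_force: [-0.6, 0.7, -0.9]
grip_width: -0.0
```

```bash
python3 -c "
from h import *
im,d=shot('side','s16',(270,130,430,258),5)
offL([145,0,180])
P=cloud('side',d);q=P-LO;x=q@LX*1000;y=q@LY*1000;z=q[...,2]*1000
hsv=cv2.cvtColor(im,cv2.COLOR_BGR2HSV)
g=(hsv[...,0]>45)&(hsv[...,0]<75)&(hsv[...,1]>100)&(abs(x-12)<50)&(abs(y)<40)
for a in (x,y,z): print(np.percentile(a[g],[2,25,50,75,98]).round(1))
"
```

```text
t 14.08 tcp [ 0.534  -0.2443  0.2423] lamp [159.7  -3.1 242.3] F [-0.2  1.3 -0.6] F_lamp [-1.3 -0. ] g 0.003
tool x [-0.001  0.    -1.   ] y ang 5.94 z ang -84.06 q7 [-0.27  0.29  0.76  1.58 -0.2   1.35  0.62]
offset mm (tool) [ 62.3   3.2 -14.7]
[-14.4   1.6  14.6  29.7  43.8]
[-21.  -17.9 -13.3   1.2  14.1]
[32.9 46.2 51.8 54.3 56.7]
```

View pics/s16.png

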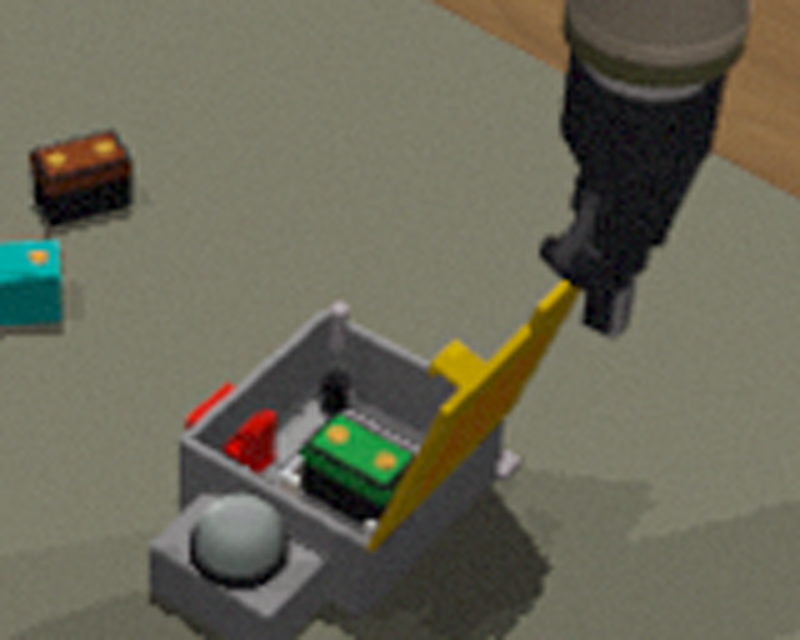

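send_rows:
  grip: [255,255,255,255,255]
  offset:
    - [20,1,-4]
    - [40,3,-8]
    - [60,3,-14]
    - [62,3,-25]
    - [62,3,-38]
  twist: [0,0,0,0,0]

```text
clock: 14.5
position: [0.5327, -0.2046, 0.1808]
ee_rot: [0.473, 0.526, -0.473, 0.525]
ft_force: [-0.7, -1.3, 1.3]
grip_width: -0.002
```

send_rows:
  grip: [255,255,255,255,255]
  offset:
    - [0,0,-13]
    - [0,0,-26]
    - [0,0,-39]
    - [0,0,-52]
    - [0,0,-65]
  twist: [0,0,0,0,0]

```text
clock: 14.92
position: [0.5268, -0.1399, 0.1829]
ee_rot: [0.473, 0.526, -0.472, 0.526]
ft_force: [0.5, -1.1, -0.6]
grip_width: -0.005
```

```bash
python3 -c "
from h import *
im,d=shot('side','s17',(270,130,430,258),5)
offL([0,0,180])
"
```

```text
t 14.97 tcp [ 0.527  -0.1369  0.1826] lamp [ 52.2   1.1 182.6] F [1.1 1.5 0.3] F_lamp [-1.4  1.3] g -0.0
tool x [ 0.001  0.002 -1.   ] y ang 6.23 z ang -83.77 q7 [-0.45  0.21  0.71  1.77 -0.15  1.21  0.41]
offset mm (tool) [  2.6  -0.8 -52.2]
```

View pics/s17.png

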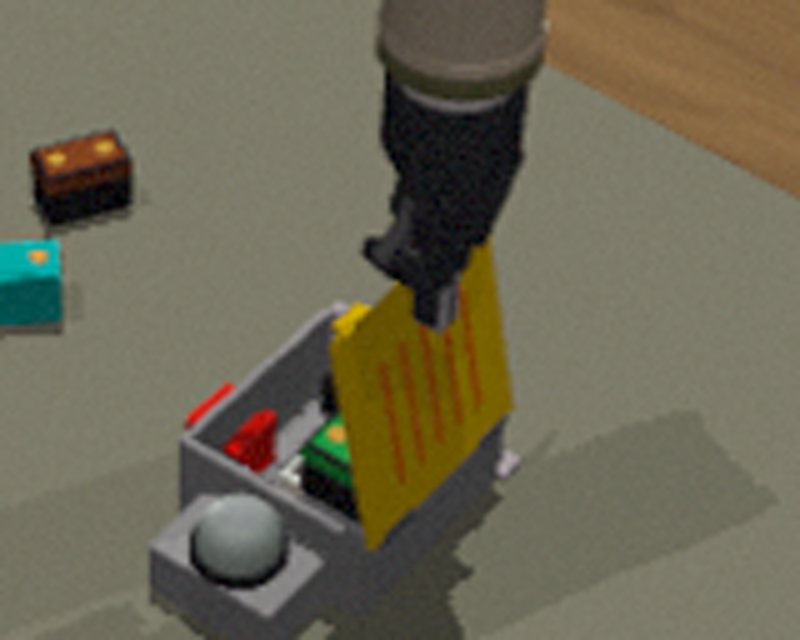

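send_rows:
  grip: [255,255,255,255,255]
  offset:
    - [4,0,-9]
    - [9,0,-20]
    - [14,0,-31]
    - [21,0,-41]
    - [28,0,-50]
  twist: [0,0,0,0,0]

```text
clock: 15.38
position: [0.5213, -0.0904, 0.1528]
ee_rot: [0.473, 0.526, -0.473, 0.525]
ft_force: [0.4, -0.3, 1.3]
grip_width: 0.001
```

```bash
python3 -c "
from h import *
im,d=shot('side','s18',(270,130,430,258),5)
offL([-40,0,100])
"
```

```text
t 15.43 tcp [ 0.5206 -0.0885  0.1513] lamp [  3.4  -0.3 151.3] F [-0.3  0.6 -1.3] F_lamp [-0.6 -0.3] g 0.001
tool x [-0.003  0.001 -1.   ] y ang 6.13 z ang -83.87 q7 [-0.52  0.2   0.68  1.85 -0.14  1.14  0.32]
offset mm (tool) [ 51.3   0.5 -43.3]
```

View pics/s18.png

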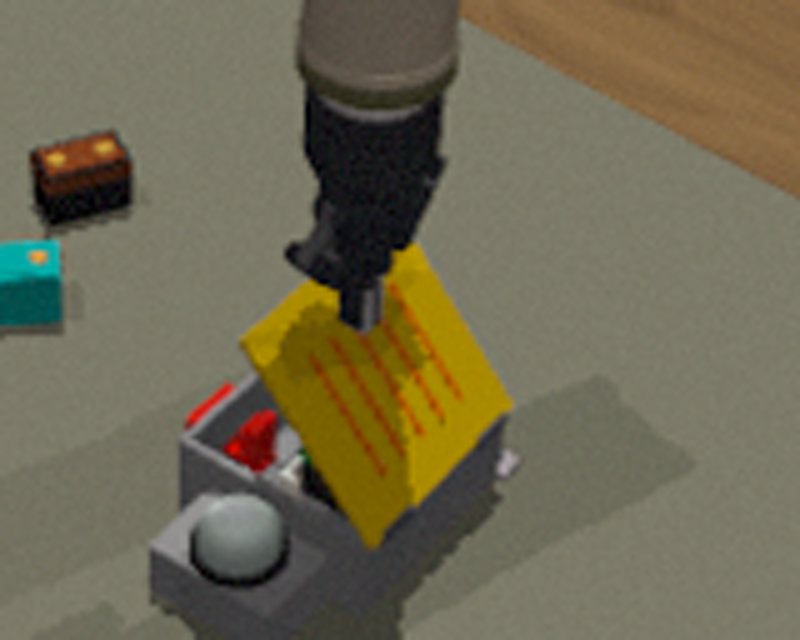

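send_rows:
  grip: [255,255,255,255,255]
  offset:
    - [8,0,-9]
    - [17,0,-18]
    - [26,0,-27]
    - [35,0,-36]
    - [44,0,-43]
  twist: [0,0,0,0,0]

```text
clock: 15.85
position: [0.5167, -0.0478, 0.1085]
ee_rot: [0.473, 0.526, -0.473, 0.525]
ft_force: [0.5, -0.2, 0.6]
grip_width: 0.001
```

```bash
python3 -c "
from h import *
im,d=shot('side','s19',(270,130,430,258),5)
offL([-58,-15,71])
"
```

```text
t 15.9 tcp [ 0.5158 -0.0464  0.1068] lamp [-39.   -0.7 106.8] F [-1.   2.6 -2. ] F_lamp [-2.7 -0.8] g -0.003
tool x [-0.003  0.    -1.   ] y ang 6.11 z ang -83.89 q7 [-0.57  0.24  0.64  1.92 -0.16  1.04  0.25]
offset mm (tool) [ 35.9 -14.2 -19. ]
```

View pics/s19.png

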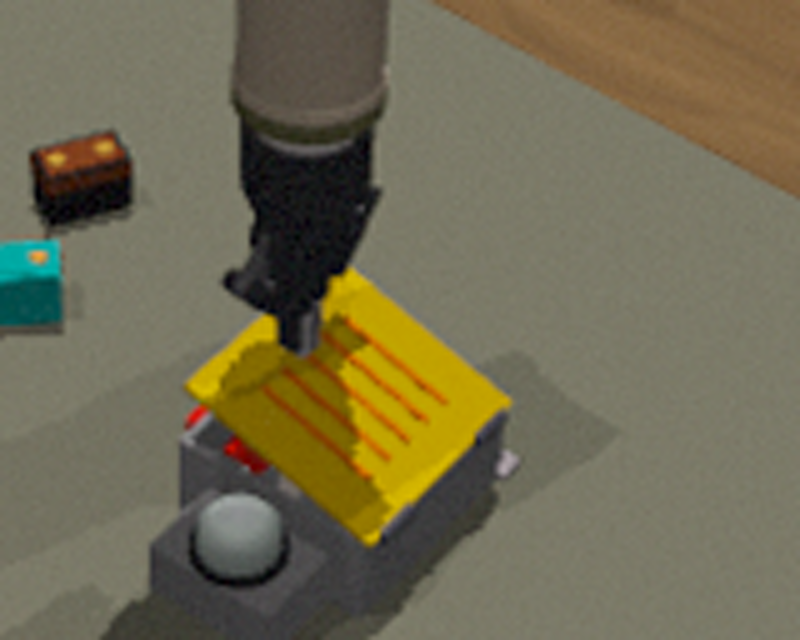

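send_rows:
  grip: [255,255,255,255,255]
  offset:
    - [3,0,-8]
    - [8,0,-14]
    - [14,0,-17]
    - [20,0,-18]
    - [25,0,-18]
  twist: [0,0,0,0,0]

```text
clock: 16.32
position: [0.5157, -0.0302, 0.0845]
ee_rot: [0.474, 0.526, -0.472, 0.526]
ft_force: [-1.2, 4.7, 12.7]
grip_width: 0.004
```

```bash
python3 -c "
from h import *
offL([-58,-5,71])
"
```

```text
t 16.32 tcp [ 0.5157 -0.0302  0.0845] lamp [-55.1   0.9  84.5] F [-1.2  4.7 12.7] F_lamp [-4.8 -0.7] g 0.004
tool x [ 0.001  0.001 -1.   ] y ang 6.01 z ang -83.99 q7 [-0.58  0.26  0.63  1.94 -0.18  0.99  0.23]
offset mm (tool) [13.5 -5.9 -2.9]
```

send_rows:
  grip: [255,255,255,255,255]
  offset:
    - [2,0,-2]
    - [4,0,-2]
    - [6,0,-2]
    - [8,0,-2]
    - [9.5,0,-2]
  twist: [0,0,0,0,0]

```text
clock: 16.73
position: [0.5155, -0.0291, 0.0752]
ee_rot: [0.474, 0.525, -0.473, 0.526]
ft_force: [1.5, 0.7, 5.3]
grip_width: -0.001
```

```bash
python3 -c "
from h import *
im,d=shot('side','s20',(270,130,430,258),5)
offL([-58,-5,71])
"
```

```text
t 16.78 tcp [ 0.5155 -0.029   0.075 ] lamp [-56.3   0.8  75. ] F [ 0.9 -0.3  4. ] F_lamp [0.4 0.9] g -0.0
tool x [ 0.001  0.001 -1.   ] y ang 5.98 z ang -84.02 q7 [-0.58  0.28  0.62  1.95 -0.19  0.97  0.24]
offset mm (tool) [ 4.  -5.8 -1.7]
```

View pics/s20.png

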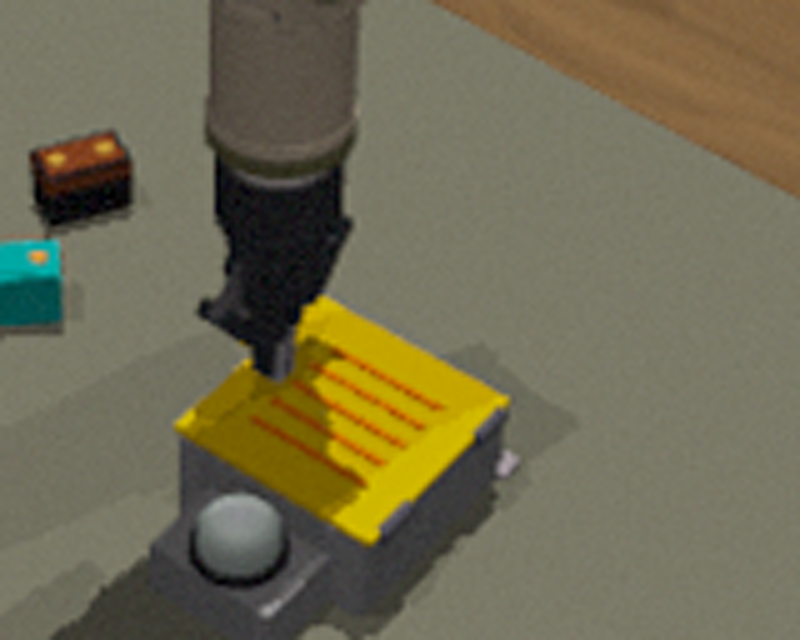

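send_rows:
  grip: [255,255,255,255,255]
  offset:
    - [1,0,0]
    - [2,0,0]
    - [3,0,0]
    - [4,0,0]
    - [5,0,0]
  twist: [0,0,0,0,0]

```text
clock: 17.2
position: [0.5156, -0.0289, 0.0708]
ee_rot: [0.474, 0.525, -0.473, 0.526]
ft_force: [-5.0, 2.4, 24.4]
grip_width: 0.002
```

```bash
python3 -c "
from h import *
offL([-58,-5,71])
"
```

```text
t 17.2 tcp [ 0.5156 -0.0289  0.0708] lamp [-56.4   0.9  70.8] F [-5.   2.4 24.4] F_lamp [-2.9 -4.7] g 0.002
tool x [ 0.001  0.001 -1.   ] y ang 6.0 z ang -84.0 q7 [-0.58  0.28  0.62  1.95 -0.2   0.96  0.24]
offset mm (tool) [-0.2 -5.9 -1.6]
```

Force rose to 24 N at 70.8 mm, so the door is on its seat. Next I'll lift off and check whether it stays down.

send_rows:
  grip: [255,255,255,255,255]
  offset:
    - [-5,0,0]
    - [-30,0,-10]
    - [-60,0,-40]
    - [-90,0,-75]
    - [-110,0,-115]
  twist: [0,0,0,0,0]

```text
clock: 17.62
position: [0.5035, 0.0775, 0.1781]
ee_rot: [0.474, 0.524, -0.474, 0.525]
ft_force: [1.6, 0.8, -0.4]
grip_width: -0.002
```

send_rows:
  grip: [255,255,255,255,255]
  offset:
    - [-5,0,-30]
    - [-10,0,-60]
    - [-10,0,-80]
    - [-10,0,-80]
    - [-10,0,-80]
  twist: [0,0,0,0,0]

```text
clock: 18.03
position: [0.4946, 0.1582, 0.1856]
ee_rot: [0.472, 0.526, -0.473, 0.526]
ft_force: [-0.1, -1.9, -0.6]
grip_width: 0.0
```

```bash
python3 -c "
from h import *
im,d=shot('side','s21',(270,130,430,258),5)
P=cloud('side',d)
def fit(P,im,d):
    hsv=cv2.cvtColor(im,cv2.COLOR_BGR2HSV)
    q=P-LO;x=q@LX*1000;y=q@LY*1000;z=q[...,2]*1000
    m=(hsv[...,0]>22)&(hsv[...,0]<34)&(hsv[...,1]>140)&(d>0)&(abs(x)<65)&(abs(y)<70)
    p=np.polyfit(x[m],z[m],1);print('door angle',-np.arctan(p[0]),'front z',np.polyval(p,-74),'hinge z',np.polyval(p,70))
fit(P,im,d)
im,d=shot('top','t21'); fit(cloud('top',d),im,d)
im0=np.load('pics/sideim.npy');d0=np.load('pics/side0.npy');fit(cloud('side',d0),im0,d0)
im0=np.load('pics/topim.npy');d0=np.load('pics/top0.npy');fit(cloud('top',d0),im0,d0)
state()
"
```

```text
door angle 0.008803336385792147 front z 73.45564271423505 hinge z 72.18792952579044
door angle 0.008379699530486735 front z 72.25509922500247 hinge z 71.04839424779472
door angle 0.01085696923758839 front z 73.5652635582669 hinge z 72.00179855706104
door angle 0.011128888461626305 front z 72.46614531682113 hinge z 70.86351921490004
t 18.13 tcp [0.4952 0.1562 0.1858] lamp [-2.426e+02 -2.000e-01  1.858e+02] F [ 0.2 -0.3 -0.4] F_lamp [0.3 0.2] g -0.0
tool x [-0.001 -0.001 -1.   ] y ang 5.91 z ang -84.09 q7 [-0.87  0.13  0.52  1.82 -0.07  1.21 -0.23]
```

View pics/s21.png

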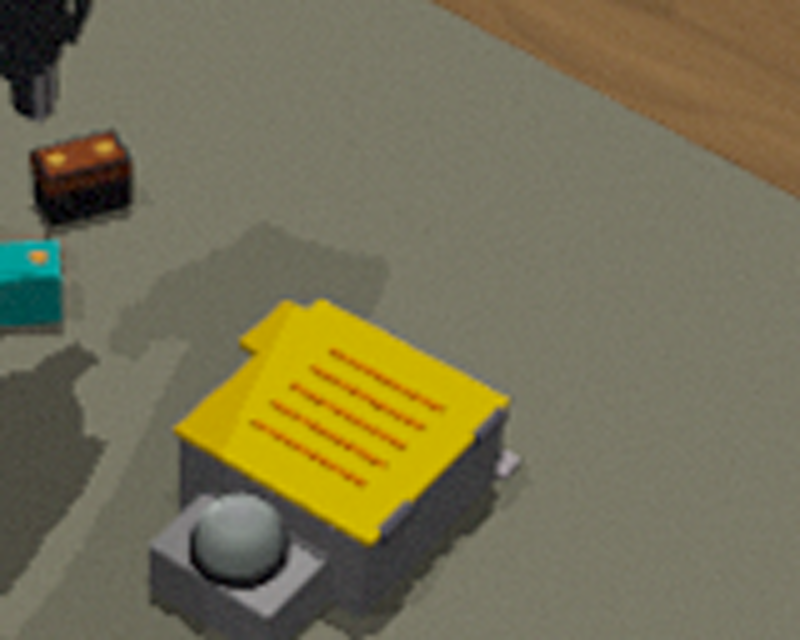

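View pics/t21.png

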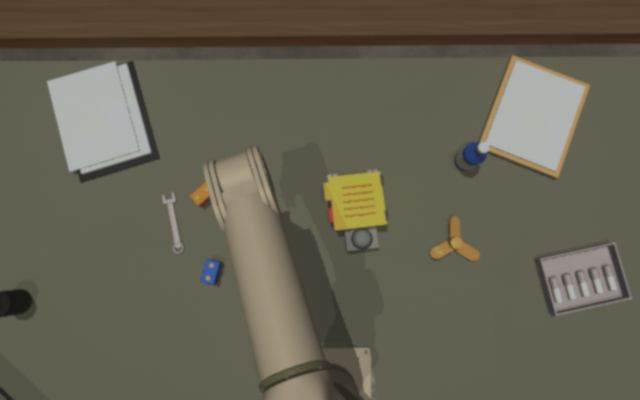

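The door stays flat at about 0.009 rad, against 0.011 when latched at the start. The tab is out again, the other things have not moved, and the gripper touches nothing.

```bash
python3 -c "
from h import *
print(manip.hand_in())"
```

```text
the job is handed in; nothing more can be done
None
```

The fresh pack is in the lamp, the door is latched, and I handed the job in at about 18 s on the robot's clock; no verdict was given.

- **Release and opening:** I pressed the tab with the closed fingers until it would go no further (about 19 N), and the door sprang up to about 0.27 rad. I pressed the tab twice, because on the first press the finger may have met the door's edge. I then swung the door back to its stop.
- **Pack:** I took the pack with the green cap, lowered it into the cradle and let go. Its top measured about 52 mm above the counter, which is the height for a seated pack.
- **Closing:** I swung the door shut and pressed it down until the force rose to 24 N. After lifting off it stayed down.

**Last checks:** both cameras put the door at about 0.009 rad, against 0.011 when it was latched at the start. The tab was out again and the gripper touched nothing. The wrench, bottle and propeller look unmoved. The arm hid part of the last top view; the spent pack and the turquoise block show in the side view. One blue block was hidden in the last pictures, but I saw it in place after picking up the fresh pack.

**Possible concern:** the wrist force peaked at 53 N for a moment as the pack touched the cradle floor. That is below the 120 N wrist limit. It was the held pack that touched, so I don't count it against the 40 N limit on the arm and gripper body.

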